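# Steady the drying hook and hang up the model roof frame

### The job

The hook on the drying stand is still swinging: touch it to stop it, so that it hangs still by itself with nothing touching it. Then take the model roof frame out of its rack and hang it by its wire loop on that hook, leaving it hanging straight and still. Do not knock the hook about, and leave the pot, brush and jar where they are.

Things in the scene. Friction and masses are not known exactly. Their poses are not given: they have to be found in the camera images.
- stand: Fixed drying stand, turned up to 0.35 rad, left or right. Origin on the bench (z = 0) straight below the hook's pivot, z up. A 22 mm steel post on a wooden foot (120 x 160 x 18 mm) stands 150 mm from it towards local +x; a level 16 mm bar, centre 398 mm above the bench, runs from the post to 12 mm past the pivot. The hook opens to local -x, roughly towards the robot.
- hook: J-shaped hook of 8 mm steel rod, 0.12 kg, swinging almost without friction, 0.25 to 0.45 rad either way (period about 0.72 s), along the stand's y. Origin at the pivot, 370 mm above the bench; axes as the stand's when plumb. Centre line at y = 0, in mm (x, z): (0, 0), (0, -130), (-9, -150), lowest (-30, -160), (-51, -150), (-60, -140), tip (-66, -130).
- hook_seat (a point): The lowest point of the hook's inside, where the loop must come to hang; on top of the rod, 214 mm above the bench when the hook is plumb.
- hook_tip (a point): Centre line end of the hook's upturned tip, 240 mm above the bench when plumb (the rod's round end reaches 4 mm farther).
- frame: Loose model roof frame, dark wood, about 0.14 kg, upright in the rack: 200 wide (local y), 100 high (z), 14 mm thick (x), the same turned half round. Origin: middle of its underside. Top and bottom beams 16 mm high, 10 mm thick rafters between. The top beam (centre 92 mm up) is free to grip across its thickness, e.g. 85 mm from the middle, clear of hook and loop.
- loop_top (a point): Top of the frame's upright loop of 6 mm steel wire, centre line, 165 mm above the frame's origin and 65 mm above its top beam; the underside of the wire is 3 mm lower. The loop stands in the frame's plane, 68 mm wide at its feet, 62 mm wide 38 mm up, then narrowing to a rounded top.
- rack: Fixed wooden rack, 110 x 220 mm, turned up to 0.35 rad, on the other side from the stand. Origin on the bench in its middle. Base board 15 mm thick, on which the frame stands; two pairs of blocks (60 mm either side of the middle along y, tops 55 mm above the bench) leave a slot 16.5 mm wide along local y. The frame lifts straight up out of it.
- pot: Bystander: open dark paint pot, 100 mm across plus two small side handles, 85 mm high, loose. Origin at the centre of its underside.
- brush: Bystander: paint brush 190 mm long lying on the bench, along its own x. Loose.
- jar: Bystander: closed jar 64 mm across, 80 mm high, loose. Origin at the centre of its underside.
Not all that is in view belongs to the job. There is more than one size of the frame; the one meant has the size given above. Several things look just like the rack: the one meant starts farthest to the robot's left.

How it is judged:
By the outcome, as a careful person would: the job done as asked, in the order asked, and still so for the second after the job is handed in, with the robot touching nothing.
It also fails if it takes over 72 s, if anything falls off the work surface, if the arm or the gripper's body presses on something with over 40 N, if the wrist force passes 120 N, or if a joint passes its speed limit or range.

### The arm

A 6-joint arm with a two-finger parallel gripper is mounted at the origin on the work surface. World frame = base frame: x ahead of the robot, y to its left, z up, the work surface at z = 0. Lengths are in m, angles in rad, forces in N, time in s.
With the tool pointing down it reaches from about 0.375 to 0.9 m from the base axis. Payload 3.1 kg.
Tool frame: the origin (TCP) lies midway between the tips of the shut fingers; the grasp point (between the pads) lies 19 mm behind it (manip.hold_point_z is the distance from the TCP to the grasp point, in m); x points along the fingers, y is the direction in which the jaws open and shut, and the axes are right-handed (so a half turn about x gives the same grasp; the last joint's range is limited). The gripper opens to 85 mm and grips with 20 to 120 N. Pads are 22 mm wide; open, the fingers measure 114 mm over their backs; the gripper's body (76 mm by 85 mm) begins 54 mm behind the grasp point. The pads swing forward as they close: fully open they stand 13 mm farther back than shut.
Start: joints at [-1.438, 0.527, 1.433, -0, 1.181, -0.178], TCP at [0.191, -0.595, 0.231] pointing down, gripper open.
Joint ranges: [-3.08, 3.08], [-0.75, 2.2], [0.22, 2.44], [-1.43, 4.57], [0, 2.65], [-2.85, 2.85]. Speed limits (rad/s): [2.79, 2.79, 3.14, 3.14, 3.14, 3.14].

### API

Orientations are given as a unit quaternion [x, y, z, w].
In Python, from station import manip, snapshot gives the robot as it stands.
- The arm moves only by the tool play_rows, never from a script. Its argument "series" is a list of rows, each a list of 4 numbers: the shift along the tool's x, y, z in m, then the turn about the tool's x in degrees. In form: [[tx, ty, tz, spin], ...]. A call has 1 to 20 rows; each row is the pose to reach, as a shift and turn from the pose measured when the call began, along the tool's axes at that moment; what a row does not reach only later rows make up. A row lasts 1/10 s, in which the tool goes at most 50 mm and 8.59 degrees, less where a joint would pass 70% of its speed; a pose out of reach is approached as far as the arm can. A call with a gripper value outside its range is refused whole. "claw" is the opening in per cent of the stroke, from 0 (shut) to 100 (fully open), set as the call begins (left out, the last holds). The fingers move at their own pace and stop on an object; "force" is the grip in N (left out, the last holds). Time passes only in rows, so rows that repeat a pose let the fingers close. It gives the time, the measured TCP pose, the force and the opening at its end, in the units of the state.
- manip.sense(): the state, without advancing time (a new reading comes with each control period).
- snapshot(name): name is "scene" or "top"; returns a dict with "image" (420x560x3 uint8, blue, green, red), "depth" (420x560 float32, m along the optical axis (not along the pixel's ray), 0 where there is no reading), "fov_y" (degrees; the focal length in pixels is half the picture's height over the tangent of half this angle, whatever the lens; pixels are square), "cx", "cy" (the principal point, pixels), "dist" ([k1, k2, p1, p2, k3] as OpenCV has them; the pictures are not rectified), "R" (3x3) and "t" (3): a world point X has camera coordinates R X + t. Camera axes: x right, y down, z forward; pixel columns grow to the right and rows downward; lengths in m; the calibration is good to about 2 mm. A picture is of the moment at which its call begins.
- manip.sign_off(): hands the job in, once; it reports no verdict.
The state is a dict: "t": time; "q": joint angles; "qd": joint speeds; "tau": joint torques, N m; "tcp_pos": TCP position; "tool_rot": TCP orientation; "force": force on the tool from outside, world axes, zero at the start; "ft_torque": the same for the moment, N m; "finger_gap": opening from 0.0 (shut) to 1.0 (fully open).
Only numpy, scipy, OpenCV 4.12 (cv2) and the standard library are available. Lean on these libraries where they do the work, as an engineer would, in place of code of your own. Each camera call takes 0.05 s, during which the arm holds its last target.

## Working session

There is one attempt and no reset: what is moved stays moved. The work goes in short steps, Python scripts to look and compute and a tool call to move; the robot and the scene stay as the last step left them, time stands still between calls to the robot, and variables do not carry over. Pictures are saved under pics/ and viewed, and the job is handed in when it is done.

Besides the shell and the picture viewer there is one more tool, called after "Emit:" as a command line: name --pt "numbers of a row" for each row, then --argument value for the rest. play_rows: Moves the arm, as the interface text tells. Its arguments: {"type":"object","properties":{"series":{"type":"array","items":{"type":"array","items":{"type":"number"}}},"claw":{"type":"number"},"force":{"type":"number"}},"required":["series"]}

```bash
ls; mkdir -p pics
python3 - <<'E'
from station import manip, snapshot
import cv2,json
print(manip.sense())
for n in ("scene","top"):
    s=snapshot(n); cv2.imwrite(f"pics/{n}0.png",s["image"])
    print(n,s["fov_y"],s["cx"],s["cy"],s["dist"],s["R"],s["t"])
E
```

```text
pics
{'t': 0.0, 'q': array([-1.43851022e+00,  5.28449488e-01,  1.43390658e+00,  1.69024639e-05,
        1.18143171e+00, -1.78504409e-01]), 'qd': array([-0.0005198 , -0.00095882, -0.00081895, -0.00070064,  0.00019958,
       -0.00044267]), 'tau': array([ 1.87647511e-04, -4.42350554e+01, -1.78025740e+01, -3.67772809e-04,
        8.48361757e-03,  6.02348038e-06]), 'tcp_pos': array([ 0.19106469, -0.59431647,  0.23034253]), 'tool_rot': array([ 0.69860984,  0.11021279, -0.69856292,  0.10866127]), 'force': array([ 0.15541216,  0.32502983, -0.61075159]), 'ft_torque': array([0.02721272, 0.03663696, 0.02793762]), 'finger_gap': 1.0017407159633458}
scene 54.518229084622966 276.90656488497615 207.77669696595572 [-0.09627914  0.          0.          0.          0.        ] [[-0.35556895  0.93464931  0.00117672]
 [ 0.70908317  0.27057654 -0.65114469]
 [-0.60891032 -0.23069244 -0.75895271]] [ 0.25222148 -0.23833416  1.73364362]
top 47.626701555258634 282.66588762469706 214.6420497338688 [0.00049434 0.         0.         0.         0.        ] [[-1.54028633e-02 -9.99881351e-01 -1.87321806e-04]
 [-9.78133934e-01  1.51067112e-02 -2.07426598e-01]
 [ 2.07404817e-01 -3.01173772e-03 -9.78250567e-01]] [-0.06505839  0.58260636  1.41769327]
```

View pics/scene0.png

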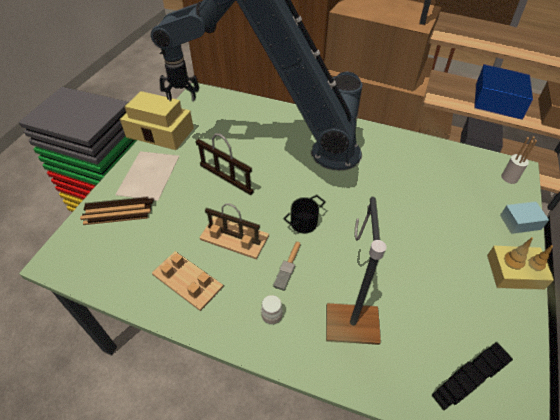

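View pics/top0.png

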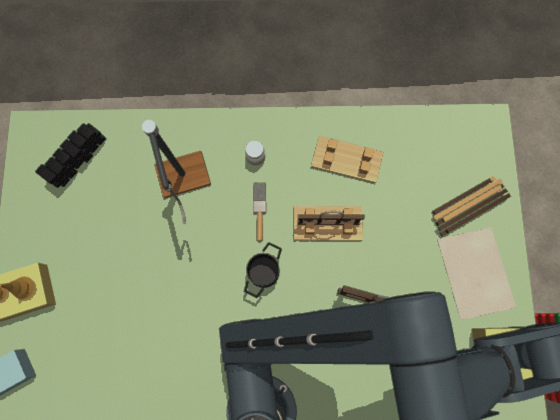

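The scene picture has the stand at about (370,260), with the hook near (362,245). The rack with a small frame is at (235,232), an empty rack at (187,280), and a free frame stands at (225,165). In the top picture the occupied rack is at (328,222), left of the empty one at (347,158). The hook shows near (180,240).

```bash
cat > h.py <<'E'
import numpy as np, cv2
from station import manip, snapshot
def K(s):
    f=s["image"].shape[0]/2/np.tan(np.radians(s["fov_y"])/2)
    return np.array([[f,0,s["cx"]],[0,f,s["cy"]],[0,0,1.]])
def cam(s):
    R=np.array(s["R"]);t=np.array(s["t"]);return K(s),np.array(s["dist"],float),R,t
def rays(s,px):
    k,d,R,t=cam(s)
    p=cv2.undistortPoints(np.array(px,float).reshape(-1,1,2),k,d).reshape(-1,2)
    return -R.T@t,np.c_[p,np.ones(len(p))]@R   # unit depth rays
def plane(s,px,z):
    c,r=rays(s,px); return c+r*((z-c[2])/r[:,2])[:,None]
def onplane(s,px,p0,n):
    c,r=rays(s,px); return c+r*(((p0-c)@n)/(r@n))[:,None]
def cloud(s):
    h,w=s["depth"].shape; u,v=np.meshgrid(np.arange(w),np.arange(h))
    c,r=rays(s,np.c_[u.ravel(),v.ravel()])
    P=c+r*s["depth"].reshape(-1,1); P[s["depth"].ravel()==0]=np.nan
    return P.reshape(h,w,3)
def proj(s,X):
    k,d,R,t=cam(s)
    return cv2.projectPoints(np.array(X,float).reshape(-1,1,3),cv2.Rodrigues(R)[0],t,k,d)[0].reshape(-1,2)
E
python3 - <<'E'
from h import *
import pickle
for n in("scene","top"):
    s=snapshot(n); pickle.dump(s,open(n+".pkl","wb"))
    P=cloud(s); 
    print(n,s["t"] )
    # table height check
    z=P[...,2]; print(np.nanpercentile(z,[5,30,50,70]))
s=pickle.load(open("top.pkl","rb"))
im=s["image"]
a=cv2.resize(im[100:330,130:400],None,fx=2.9,fy=2.6,interpolation=2); cv2.imwrite("pics/top_crop.png",a[:600,:800])
s=pickle.load(open("scene.pkl","rb"))
cv2.imwrite("pics/sc_crop.png",cv2.resize(s["image"][120:350,140:400],None,fx=3,fy=2.6,interpolation=2))
E
```

```text
scene [ 0.25222148 -0.23833416  1.73364362]
[-0.75307048 -0.13630533 -0.00152477  0.00168226]
top [-0.06505839  0.58260636  1.41769327]
[-0.75894177 -0.00933628 -0.00267803  0.00081313]
```

View pics/top_crop.png

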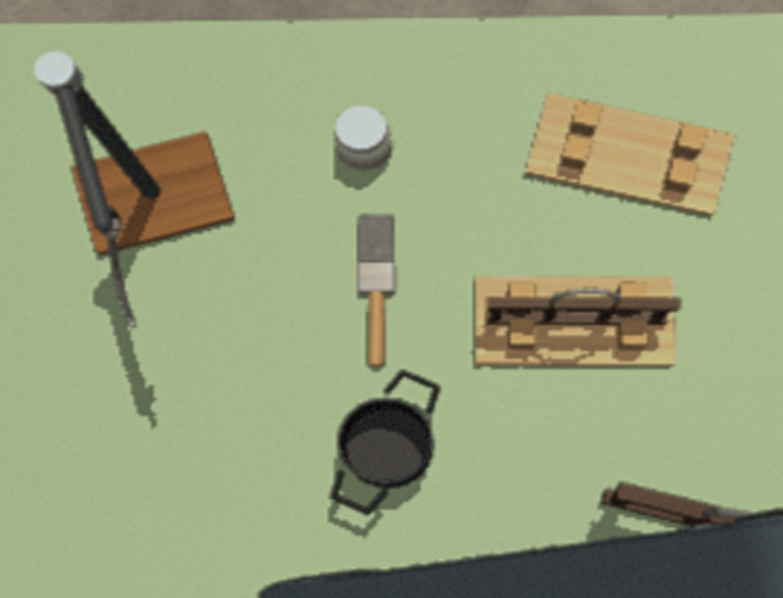

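View pics/sc_crop.png

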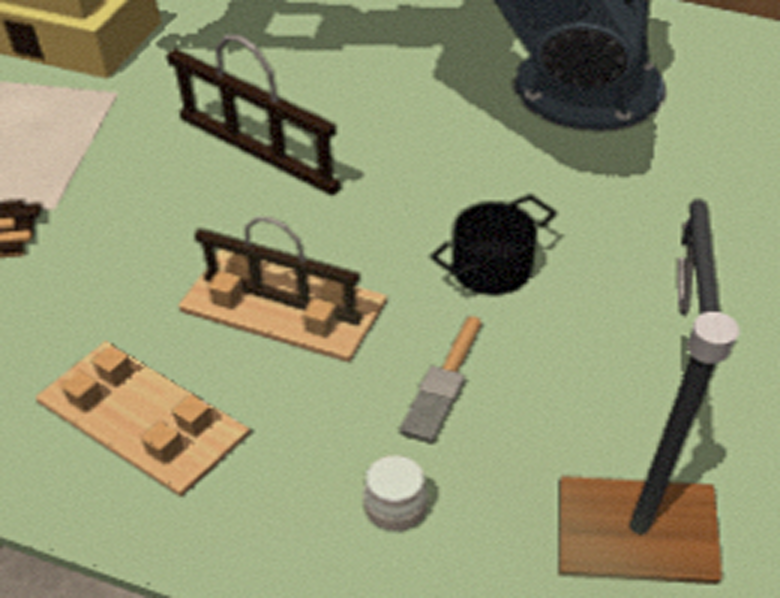

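Run:
```python
from h import *
import pickle
T=pickle.load(open("top.pkl","rb")); S=pickle.load(open("scene.pkl","rb"))
for s,n in((T,"top"),(S,"scene")):
    P=cloud(s); hsv=cv2.cvtColor(s["image"],cv2.COLOR_BGR2HSV)
    for nm,(u,v) in dict(top=dict(foot=(200,175),rack=(340,238),jar=(254,150)),scene=dict(foot=(340,315),rack=(255,252),rack2=(185,290))).get(n).items():
        print(n,nm,hsv[v,u],P[v,u])
# foot in top
def rect(s,seed,z,lo,hi,win):
    hsv=cv2.cvtColor(s["image"],cv2.COLOR_BGR2HSV)
    m=cv2.inRange(hsv,lo,hi); w=np.zeros_like(m); x0,y0,x1,y1=win; w[y0:y1,x0:x1]=255; m&=w
    m=cv2.morphologyEx(m,cv2.MORPH_OPEN,np.ones((2,2)))
    c=max(cv2.findContours(m,0,1)[0],key=cv2.contourArea)
    pts=plane(s,c.reshape(-1,2),z)
    r=cv2.minAreaRect((pts[:,:2]*1000).astype(np.float32)); return r,cv2.boxPoints(r)
print("foot top",rect(T,0,.018,(3,90,50),(16,255,255),(150,140,220,210)))
print("foot scene",rect(S,0,.018,(3,90,50),(16,255,255),(320,295,390,350)))
print("rack top",rect(T,0,.015,(8,70,90),(25,255,255),(285,200,370,248)))
print("rack2 top",rect(T,0,.015,(8,70,90),(25,255,255),(300,130,390,190)))
# dark beam top (frame)
P=cloud(T); z=P[...,2]
m=((z>.095)&(z<.13)); m[:, :285]=0;m[:,375:]=0;m[:200]=0;m[250:]=0
Q=P[m]; print(len(Q),Q.min(0),Q.max(0),Q.mean(0))
```

```text
top foot [ 14 154 137] [0.72692518 0.1931377  0.01769567]
top rack [ 25  90 196] [ 0.51156622 -0.25404253  0.02227394]
top jar [ 83  11 203] [0.78719188 0.01326387 0.0810813 ]
scene foot [ 14 149 140] [0.73203587 0.21299057 0.0210851 ]
scene rack [ 16 119 213] [ 0.606049   -0.11886457  0.01405082]
scene rack2 [ 16 112 214] [ 0.82066096 -0.27090366  0.01284401]
foot top (((731.7765502929688, 236.5379638671875), (119.58879852294922, 133.17347717285156), 16.21405029296875), array([[655.7677 , 283.78003],
       [692.95325, 155.90352],
       [807.7854 , 189.2959 ],
       [770.59985, 317.17242]], dtype=float32))
foot scene (((743.2243041992188, 259.8614501953125), (119.9720687866211, 155.64865112304688), 16.47382164001465), array([[663.63153, 317.48035],
       [707.76996, 168.22119],
       [822.8171 , 202.24255],
       [778.67865, 351.5017 ]], dtype=float32))
rack top (((558.8613891601562, -223.57589721679688), (221.5350341796875, 110.53534698486328), 89.11493682861328), array([[ 501.8893  , -333.4765  ],
       [ 612.41144 , -335.1839  ],
       [ 615.8335  , -113.67529 ],
       [ 505.31134 , -111.967896]], dtype=float32))
rack2 top (((772.120849609375, -290.625244140625), (219.0036163330078, 112.67692565917969), 74.21932983398438), array([[ 688.1262 , -380.67834],
       [ 796.5563 , -411.32147],
       [ 856.1155 , -200.57214],
       [ 747.6854 , -169.92902]], dtype=float32))
383 [ 0.55393813 -0.31769672  0.09683802] [ 0.57253203 -0.11961964  0.12973604] [ 0.56285112 -0.2186949   0.11125996]
```

Run:
```python
from h import *
import pickle
T=pickle.load(open("top.pkl","rb")); S=pickle.load(open("scene.pkl","rb"))
for s in (T,S):
    _,_,R,t=cam(s); print("campos",-R.T@t)
for s,n in((T,"top"),(S,"scene")):
    P=cloud(s)
    z=P[...,2]
    reg=(P[...,0]>.5)&(P[...,0]<.95)&(P[...,1]>.05)&(P[...,1]<.5)
    f=reg&(z>.012)&(z<.026)
    hsv=cv2.cvtColor(s["image"],cv2.COLOR_BGR2HSV); f&=(hsv[...,0]<18)&(hsv[...,1]>110)
    Q=P[f]; r=cv2.minAreaRect((Q[:,:2]*1000).astype(np.float32)); print(n,"foot",len(Q),r, np.round(cv2.boxPoints(r)))
    b=reg&(z>.37)&(z<.43); Q=P[b]; print("bar",len(Q),Q.min(0),Q.max(0))
    if len(Q):
        vx=cv2.fitLine(Q[:,:2].astype(np.float32),cv2.DIST_L1,0,.01,.01).ravel(); print(vx, np.arctan2(vx[1],vx[0]))
        e=(Q[:,:2]-vx[2:])@vx[:2]; print("ends",vx[2:]+vx[:2]*e.min(),vx[2:]+vx[:2]*e.max())
    p=reg&(z>.05)&(z<.36); Q=P[p]
    for lo in np.arange(.05,.35,.05):
        q=Q[(Q[:,2]>lo)&(Q[:,2]<lo+.05)]
        if len(q): print(lo,len(q),np.median(q,0))
```

```text
campos [ 0.27482855 -0.06958221  1.50769512]
campos [1.31431437 0.22868749 1.16026671]
top foot 1123 ((733.3807983398438, 252.21807861328125), (118.36213684082031, 157.6825714111328), 16.114009857177734) [[655. 312.]
 [698. 160.]
 [812. 193.]
 [768. 344.]]
bar 594 [0.57892636 0.20290208 0.37005187] [0.75192997 0.27011229 0.41546212]
[0.95779073 0.28746635 0.66661716 0.2321839 ] 0.29158047
ends [0.57955048 0.20605216] [0.75267722 0.25801353]
0.05 42 [0.72714338 0.24798942 0.07535958]
0.1 41 [0.72753886 0.24717148 0.12501135]
0.15000000000000002 48 [0.72689348 0.24786399 0.17447076]
0.2 132 [0.57949518 0.23941257 0.22384921]
0.25 78 [0.72602693 0.24544955 0.2742985 ]
0.3 68 [0.72680681 0.24395986 0.32226636]
scene foot 1722 ((739.8131103515625, 255.7827911376953), (118.5124740600586, 157.2860870361328), 16.196189880371094) [[661. 315.]
 [705. 164.]
 [819. 197.]
 [775. 348.]]
bar 589 [0.58551594 0.20408522 0.37014656] [0.75661142 0.2727455  0.41618232]
[0.95652604 0.29164687 0.6897259  0.23892991] 0.29594812
ends [0.5856425  0.20719466] [0.75619503 0.2591965 ]
0.05 61 [0.74717926 0.25517318 0.07967671]
0.1 72 [0.74651449 0.25556571 0.12589992]
0.15000000000000002 72 [0.74645805 0.25584618 0.17461436]
0.2 128 [0.74575163 0.24919187 0.2279172 ]
0.25 133 [0.7464417  0.2516733  0.27591649]
0.3 138 [0.74652391 0.25214518 0.32382045]
```

```bash
cat >> h.py <<'E'
PIV=np.array([.5935,.210,.37]); YAW=.29
def local(X):
    c,s=np.cos(YAW),np.sin(YAW); d=np.asarray(X)-PIV
    return np.stack([d[...,0]*c+d[...,1]*s,-d[...,0]*s+d[...,1]*c,d[...,2]],-1)
def world(L):
    c,s=np.cos(YAW),np.sin(YAW); L=np.asarray(L,float)
    return PIV+np.stack([L[...,0]*c-L[...,1]*s,L[...,0]*s+L[...,1]*c,L[...,2]],-1)
def hookpts(s):
    L=local(cloud(s)); 
    m=(L[...,0]>-.085)&(L[...,0]<.015)&(abs(L[...,1])<.09)&(L[...,2]<-.05)&(L[...,2]>-.18)&(np.linalg.norm(L[...,1:],axis=-1)<.18)
    return L[m],m
def hookang(s):
    Q,m=hookpts(s)
    if len(Q)<4: return len(Q),None
    a=np.arctan2(Q[:,1],-Q[:,2]); return len(Q),round(float(np.median(a)),3),np.round(np.percentile(a,[10,90]),3).tolist(), np.round(np.median(Q,0),3).tolist()
E
python3 - <<'E'
from h import *
from scipy.spatial.transform import Rotation as Ro
for i in range(14):
    n="scene" if i%2 else "top"
    t=manip.sense()["t"]; s=snapshot(n); print(round(t,2),n,hookang(s))
m=manip.sense(); print(m["tcp_pos"],Ro.from_quat(m["tool_rot"]).as_matrix().round(3))
E
```

```text
0.2 top (99, 0.266, [0.242, 0.291], [-0.018, 0.037, -0.138])
0.25 scene (9, 0.236, [0.231, 0.243], [0.004, 0.016, -0.068])
0.3 top (94, 0.212, [0.186, 0.233], [-0.018, 0.029, -0.14])
0.35 scene (106, 0.126, [0.104, 0.157], [0.002, 0.015, -0.125])
0.4 top (97, 0.012, [-0.008, 0.04], [-0.017, 0.001, -0.142])
0.45 scene (120, -0.093, [-0.113, -0.057], [-0.001, -0.011, -0.128])
0.5 top (114, -0.183, [-0.202, -0.152], [-0.013, -0.024, -0.136])
0.55 scene (125, -0.233, [-0.253, -0.2], [-0.0, -0.029, -0.124])
0.6 top (114, -0.241, [-0.26, -0.214], [-0.014, -0.032, -0.132])
0.65 scene (127, -0.198, [-0.22, -0.163], [-0.001, -0.024, -0.127])
0.7 top (105, -0.122, [-0.144, -0.095], [-0.017, -0.016, -0.138])
0.75 scene (119, -0.011, [-0.034, 0.02], [-0.001, -0.002, -0.128])
0.8 top (100, 0.095, [0.07, 0.119], [-0.017, 0.012, -0.14])
0.85 scene (72, 0.183, [0.156, 0.22], [0.003, 0.02, -0.099])
[ 0.19115894 -0.59503746  0.23133746] [[-0.     0.306 -0.952]
 [-0.    -0.952 -0.306]
 [-1.     0.     0.   ]]
```

The hook swings about ±0.26 rad (0.72 s period) around about +0.01. That is ±34 mm at the tip, so the open jaws can straddle it there.

```bash
cat >> h.py <<'E'
from scipy.spatial.transform import Rotation as Ro
def plan(*targets):
    m=manip.sense(); R=Ro.from_quat(m["tool_rot"]).as_matrix()
    print("t",round(m["t"],2),"tcp",m["tcp_pos"].round(4),"q",m["q"].round(3),"gap",round(m["finger_gap"],3),"F",m["force"].round(2))
    y=R[:,1]; print("tool y yaw deg",np.degrees(np.arctan2(y[1],y[0])).round(2),"tilt",np.degrees(np.arccos(-R[2,0])).round(2))
    for X in targets: print(np.round(X,4),"->",(R.T@(np.array(X)-m["tcp_pos"])).round(4))
def spin(yaw_deg):
    m=manip.sense(); R=Ro.from_quat(m["tool_rot"]).as_matrix(); y=R[:,1]; c=np.degrees(np.arctan2(y[1],y[0]))
    d=-(yaw_deg-c); print("spin(deg about tool x)",[round((d+o+180)%360-180,2) for o in(0,180)])
E
python3 - <<'E'
from h import *
B=world([-.15,.001,0]);B[2]=.34
plan([.42,-.3,.34],B); spin(-90+np.degrees(YAW))
E
```

```text
t 0.9 tcp [ 0.1912 -0.595   0.2313] q [-1.438  0.527  1.433 -0.     1.181 -0.178] gap 0.998 F [ 0.71  0.73 -0.39]
tool y yaw deg -72.19 tilt 0.0
[ 0.42 -0.3   0.34] -> [-0.1087 -0.2109 -0.3081]
[0.4495 0.1681 0.34  ] -> [-0.1087 -0.6475 -0.4793]
spin(deg about tool x) [np.float64(1.19), np.float64(-178.81)]
```

Emit:
play_rows --pt "-0.03 -0.02 -0.03 0" --pt "-0.06 -0.05 -0.07 0" --pt "-0.09 -0.08 -0.11 0" --pt "-0.109 -0.11 -0.15 0" --pt "-0.109 -0.14 -0.19 0" --pt "-0.109 -0.17 -0.23 0" --pt "-0.109 -0.2 -0.27 0" --pt "-0.109 -0.23 -0.31 0" --pt "-0.109 -0.27 -0.33 0" --pt "-0.109 -0.31 -0.345 0" --pt "-0.109 -0.35 -0.36 0" --pt "-0.109 -0.39 -0.375 0" --pt "-0.109 -0.43 -0.39 0" --pt "-0.109 -0.47 -0.405 1.2" --pt "-0.109 -0.51 -0.42 1.2" --pt "-0.109 -0.55 -0.44 1.2" --pt "-0.109 -0.6 -0.46 1.2" --pt "-0.109 -0.6475 -0.48 1.2" --pt "-0.109 -0.6475 -0.48 1.2" --pt "-0.109 -0.6475 -0.48 1.2" --claw 100 --force 20

```text
t: 2.9
tcp_pos: [0.4498, 0.1694, 0.3402]
tool_rot: [-0.699, -0.103, 0.7, -0.104]
force: [-0.2, -0.1, -0.4]
finger_gap: 1.001
```

Run:
```python
from h import *
h=world([-.07,.001,0]);h[2]=.205; b=world([-.15,.001,0]);b[2]=.205
plan(b,h); spin(-90+np.degrees(YAW))
s=snapshot("top"); print(hookang(s)); cv2.imwrite("pics/t1.png",s["image"])
s=snapshot("scene"); print(hookang(s)); cv2.imwrite("pics/s1.png",s["image"])
```

```text
t 2.9 tcp [0.4498 0.1694 0.3402] q [ 1.270e-01  2.050e-01  1.631e+00 -1.000e-03  1.305e+00  1.405e+00] gap 1.001 F [-0.21 -0.09 -0.41]
tool y yaw deg -73.18 tilt 0.03
[0.4495 0.1681 0.205 ] -> [0.1353 0.0011 0.0007]
[0.5261 0.1909 0.205 ] -> [ 0.1352  0.0013 -0.0793]
spin(deg about tool x) [np.float64(0.2), np.float64(-179.8)]
(33, -0.062, [-0.071, -0.009], [-0.005, -0.006, -0.09])
(113, 0.068, [0.045, 0.098], [0.0, 0.008, -0.128])
```

View pics/t1.png

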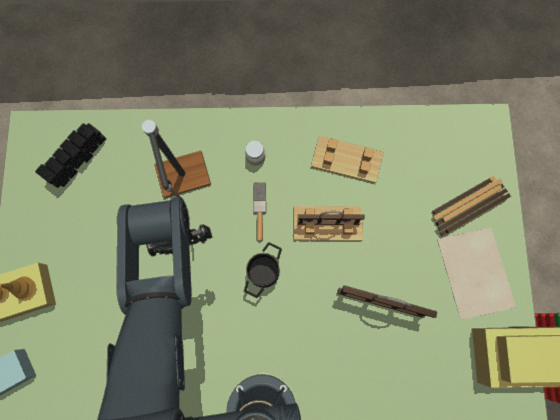

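View pics/s1.png

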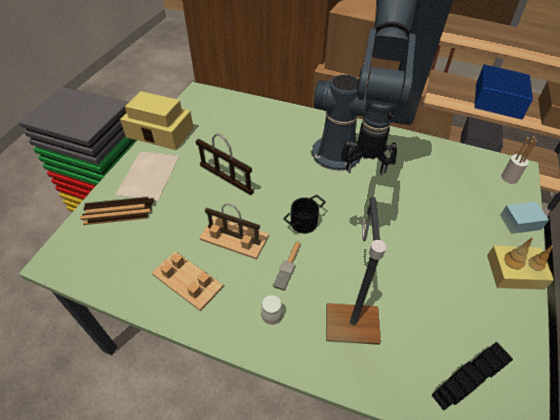

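Run:
```python
from h import *
s=snapshot("top"); P=cloud(s); L=local(P)
tl=local(manip.sense()["tcp_pos"])
print("tcp local",tl)
m=(P[...,2]>.26)&(L[...,0]<-.03)&(abs(L[...,1])<.25)&(L[...,0]>-.35)
Q=L[m]-tl
for x0 in np.arange(-.2,.16,.02):
    q=Q[(Q[:,0]>x0)&(Q[:,0]<x0+.02)]
    if len(q): print(round(x0,2),len(q),"y",q[:,1].min().round(3),q[:,1].max().round(3),"z",q[:,2].min().round(3),q[:,2].max().round(3))
s=snapshot("scene"); P=cloud(s); L=local(P); m=(P[...,2]>.26)&(L[...,0]<-.03)&(abs(L[...,1])<.25)&(L[...,0]>-.35)
Q=L[m]-tl
print("scene, dz bins: max x, y-range")
for z0 in np.arange(0,.5,.03):
    q=Q[(Q[:,2]>z0)&(Q[:,2]<z0+.03)]
    if len(q)>3: print(round(z0,2),len(q),"xmax",q[:,0].max().round(3),"y",q[:,1].min().round(3),q[:,1].max().round(3), "xmax at |y|<.04", q[abs(q[:,1])<.04][:,0].max(initial=-9).round(3))
```

```text
tcp local [-0.14975413 -0.00027208 -0.02974479]
-0.2 840 y -0.017 0.085 z 0.358 0.437
-0.18 784 y -0.03 0.072 z 0.307 0.416
-0.16 821 y -0.034 0.08 z 0.298 0.399
-0.14 860 y -0.037 0.079 z 0.289 0.389
-0.12 632 y -0.04 0.076 z 0.283 0.372
-0.1 427 y -0.043 0.072 z 0.277 0.366
-0.08 435 y -0.047 0.07 z 0.271 0.36
-0.06 453 y -0.053 0.065 z 0.269 0.356
-0.04 1079 y -0.059 0.061 z 0.132 0.35
-0.02 1207 y -0.074 0.071 z 0.014 0.346
-0.0 776 y -0.074 0.067 z 0.057 0.341
0.02 334 y -0.063 0.055 z 0.287 0.335
0.04 15 y 0.033 0.047 z 0.298 0.318
scene, dz bins: max x, y-range
0.0 46 xmax 0.015 y -0.057 0.056 xmax at |y|<.04 -9.0
0.03 94 xmax 0.015 y -0.061 0.067 xmax at |y|<.04 -9.0
0.06 333 xmax 0.023 y -0.074 0.072 xmax at |y|<.04 0.023
0.09 433 xmax 0.025 y -0.071 0.069 xmax at |y|<.04 0.025
0.12 187 xmax 0.042 y -0.037 0.033 xmax at |y|<.04 0.042
0.15 332 xmax 0.043 y -0.037 0.035 xmax at |y|<.04 0.043
0.18 253 xmax 0.04 y -0.035 0.033 xmax at |y|<.04 0.04
0.21 296 xmax 0.039 y -0.035 0.034 xmax at |y|<.04 0.039
0.24 318 xmax 0.044 y -0.051 0.047 xmax at |y|<.04 0.044
0.27 540 xmax 0.053 y -0.064 0.061 xmax at |y|<.04 0.053
0.3 1241 xmax 0.052 y -0.064 0.06 xmax at |y|<.04 0.052
0.33 1123 xmax 0.037 y -0.059 0.073 xmax at |y|<.04 0.03
0.36 866 xmax -0.075 y -0.041 0.082 xmax at |y|<.04 -0.093
0.39 632 xmax -0.145 y -0.013 0.086 xmax at |y|<.04 -0.145
0.42 37 xmax -0.178 y 0.024 0.08 xmax at |y|<.04 -0.182
```

Emit:
play_rows --pt "0.04 -0.001 0 0" --pt "0.08 -0.0015 0 0" --pt "0.12 -0.0015 0 0" --pt "0.135 -0.0015 0 0" --pt "0.135 -0.0015 0 0" --pt "0.135 -0.0015 -0.025 0" --pt "0.135 -0.0015 -0.05 0" --pt "0.135 -0.0015 -0.07 0" --pt "0.135 -0.0015 -0.082 0" --pt "0.135 -0.0015 -0.082 0" --claw 100

```text
t: 4.1
tcp_pos: [0.5306, 0.1909, 0.2064]
tool_rot: [0.701, 0.101, -0.699, 0.101]
force: [-0.3, 0.1, -0.0]
finger_gap: 0.998
```

Run:
```python
from h import *
plan()
for i in range(8):
    t=manip.sense()["t"]; s=snapshot("scene"); print(round(t,2),hookang(s),manip.sense()["force"].round(2))
print(local(manip.sense()["tcp_pos"]))
cv2.imwrite("pics/s2.png",cv2.resize(s["image"][120:320,270:470],None,fx=3,fy=3))
```

```text
t 4.1 tcp [0.5306 0.1909 0.2064] q [ 1.470e-01  4.750e-01  1.617e+00 -1.000e-03  1.047e+00  1.432e+00] gap 0.998 F [-0.35  0.12 -0.01]
tool y yaw deg -73.59 tilt 0.18
4.1 (663, -0.192, [-0.698, 0.656], [-0.054, -0.023, -0.086]) [-0.49  0.35  0.44]
4.15 (656, -0.243, [-0.694, 0.657], [-0.055, -0.029, -0.086]) [-0.56  0.74  0.23]
4.2 (675, -0.251, [-0.701, 0.671], [-0.056, -0.029, -0.086]) [-0.25  0.04  0.5 ]
4.25 (673, -0.22, [-0.688, 0.674], [-0.057, -0.026, -0.086]) [-0.87  1.1   0.4 ]
4.3 (672, -0.164, [-0.692, 0.667], [-0.057, -0.019, -0.086]) [ 0.41 -0.02 -0.1 ]
4.35 (685, -0.147, [-0.69, 0.687], [-0.057, -0.01, -0.086]) [-0.8  -0.89  0.2 ]
4.4 (669, -0.204, [-0.703, 0.675], [-0.057, -0.014, -0.086]) [ 0.74 -0.29 -0.76]
4.45 (648, -0.28, [-0.701, 0.681], [-0.057, -0.019, -0.085]) [0.83 0.64 0.36]
[-0.06840515  0.00083825 -0.16463982]
```

View pics/s2.png

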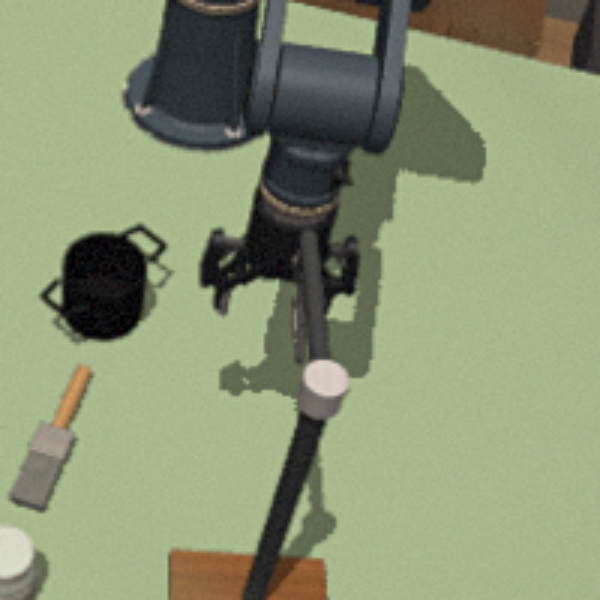

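The open jaws stand either side of the swinging hook at its tip and nothing is touching. I'll close them in small steps.

Emit:
play_rows --pt "0 0 0 0" --pt "0 0 0 0" --pt "0 0 0 0" --pt "0 0 0 0" --pt "0 0 0 0" --pt "0 0 0 0" --claw 84

```text
t: 5.1
tcp_pos: [0.5278, 0.1913, 0.2054]
tool_rot: [-0.7, -0.101, 0.7, -0.102]
force: [0.3, 0.1, -0.5]
finger_gap: 0.838
```

Emit:
play_rows --pt "0 0 0 0" --pt "0 0 0 0" --pt "0 0 0 0" --pt "0 0 0 0" --pt "0 0 0 0" --pt "0 0 0 0" --claw 74

```text
t: 5.7
tcp_pos: [0.5277, 0.1913, 0.2054]
tool_rot: [-0.7, -0.101, 0.7, -0.102]
force: [-0.2, -0.1, -0.3]
finger_gap: 0.742
```

Emit:
play_rows --pt "0 0 0 0" --pt "0 0 0 0" --pt "0 0 0 0" --pt "0 0 0 0" --pt "0 0 0 0" --pt "0 0 0 0" --claw 64

```text
t: 6.3
tcp_pos: [0.5277, 0.1913, 0.2053]
tool_rot: [-0.7, -0.101, 0.7, -0.102]
force: [0.0, -0.6, 0.2]
finger_gap: 0.638
```

```bash
cat >> h.py <<'E'
def shank(s):
    L=local(cloud(s)); m=(abs(L[...,0])<.011)&(abs(L[...,1])<.06)&(L[...,2]<-.05)&(L[...,2]>-.145)
    Q=L[m]
    if len(Q)<4: return len(Q),None
    return len(Q),round(float(np.median(np.arctan2(Q[:,1],-Q[:,2]))),4)
E
python3 - <<'E'
from h import *
for i in range(8):
    t=manip.sense()["t"]; s=snapshot("scene"); m=manip.sense();print(round(t,2),shank(s),m["force"].round(2),m["finger_gap"])
E
```

```text
6.3 (57, 0.183) [ 0.74  0.95 -0.25] 0.6344917046220726
6.35 (58, 0.1522) [-0.43  0.21  0.1 ] 0.6393339665467404
6.4 (62, 0.0996) [ 0.14 -0.68 -0.89] 0.6383714882191989
6.45 (64, 0.0296) [-0.18  0.57 -1.46] 0.6409257984086515
6.5 (59, -0.0353) [-0.07 -0.5   0.12] 0.6375130606336461
6.55 (63, -0.0929) [0.12 0.53 0.25] 0.6390457724767242
6.6 (60, -0.1327) [-0.32  0.86  0.09] 0.6381335337477526
6.65 (66, -0.1433) [0.15 0.64 0.74] 0.6420220552763465
```

Amplitude is falling as expected. Continuing.

Emit:
play_rows --pt "0 0 0 0" --pt "0 0 0 0" --pt "0 0 0 0" --pt "0 0 0 0" --pt "0 0 0 0" --pt "0 0 0 0" --claw 52

```text
t: 7.3
tcp_pos: [0.5277, 0.1912, 0.2054]
tool_rot: [-0.7, -0.101, 0.7, -0.102]
force: [0.1, -0.2, 0.3]
finger_gap: 0.52
```

Emit:
play_rows --pt "0 0 0 0" --pt "0 0 0 0" --pt "0 0 0 0" --pt "0 0 0 0" --pt "0 0 0 0" --pt "0 0 0 0" --claw 40

```text
t: 7.9
tcp_pos: [0.5278, 0.1912, 0.2053]
tool_rot: [-0.7, -0.101, 0.7, -0.102]
force: [0.2, -0.4, 0.3]
finger_gap: 0.397
```

Emit:
play_rows --pt "0 0 0 0" --pt "0 0 0 0" --pt "0 0 0 0" --pt "0 0 0 0" --pt "0 0 0 0" --pt "0 0 0 0" --claw 30

```text
t: 8.5
tcp_pos: [0.5277, 0.1912, 0.2053]
tool_rot: [-0.7, -0.101, 0.7, -0.102]
force: [-0.1, 0.5, -0.1]
finger_gap: 0.301
```

Emit:
play_rows --pt "0 0 0 0" --pt "0 0 0 0" --pt "0 0 0 0" --pt "0 0 0 0" --pt "0 0 0 0" --pt "0 0 0 0" --claw 20

```text
t: 9.1
tcp_pos: [0.5278, 0.1912, 0.2054]
tool_rot: [-0.7, -0.101, 0.7, -0.102]
force: [-0.2, 0.8, -0.0]
finger_gap: 0.203
```

Emit:
play_rows --pt "0 0 0 0" --pt "0 0 0 0" --pt "0 0 0 0" --pt "0 0 0 0" --pt "0 0 0 0" --pt "0 0 0 0" --pt "0 0 0 0" --pt "0 0 0 0" --claw 14

```text
t: 9.9
tcp_pos: [0.5278, 0.1912, 0.2054]
tool_rot: [-0.7, -0.101, 0.7, -0.102]
force: [0.2, 0.5, 0.8]
finger_gap: 0.14
```

Run:
```python
from h import *
for i in range(10):
    t=manip.sense()["t"]; s=snapshot("scene"); m=manip.sense();print(round(t,2),shank(s),m["force"].round(2),m["finger_gap"].round(3))
print(local(m["tcp_pos"]))
```

```text
Traceback (most recent call last):
AttributeError: 'float' object has no attribute 'round'
```

Run:
```python
from h import *
for i in range(8):
    t=manip.sense()["t"]; s=snapshot("scene"); m=manip.sense();print(round(t,2),shank(s),m["force"].round(2))
print(local(m["tcp_pos"]))
```

```text
9.95 (59, 0.01) [-0.2   0.57 -1.  ]
10.0 (60, 0.0084) [ 0.07 -0.23 -0.18]
10.05 (61, 0.006) [-1.02  0.64 -0.49]
10.1 (60, 0.0072) [-0.   -0.68 -0.09]
10.15 (60, 0.0046) [ 0.39 -0.42  0.05]
10.2 (59, 0.0084) [-0.65  0.81 -0.28]
10.25 (60, 0.0152) [-0.56  0.72 -0.42]
10.3 (61, 0.0092) [-0.21  0.08 -1.03]
[-0.06837208  0.00082281 -0.16465292]
```

Emit:
play_rows --pt "0 0 0 0" --pt "0 0 0 0" --pt "0 0 0 0" --pt "0 0 0 0" --pt "0 0 0 0" --pt "0 0 0 0" --claw 80

```text
t: 10.95
tcp_pos: [0.5277, 0.1912, 0.2054]
tool_rot: [-0.7, -0.101, 0.7, -0.102]
force: [0.6, 0.5, 0.0]
finger_gap: 0.801
```

Run:
```python
from h import *
for i in range(12):
    t=manip.sense()["t"]; s=snapshot("scene"); m=manip.sense();print(round(t,2),shank(s))
plan()
```

```text
10.95 (62, 0.0122)
11.0 (60, 0.0112)
11.05 (61, 0.0091)
11.1 (60, 0.0101)
11.15 (59, 0.0089)
11.2 (60, 0.0142)
11.25 (58, 0.016)
11.3 (60, 0.0154)
11.35 (60, 0.0244)
11.4 (60, 0.023)
11.45 (62, 0.0226)
11.5 (60, 0.025)
t 11.55 tcp [0.5277 0.1912 0.2053] q [ 1.490e-01  4.750e-01  1.621e+00 -1.000e-03  1.046e+00  1.432e+00] gap 0.803 F [ 0.47  0.78 -0.26]
tool y yaw deg -73.52 tilt 0.06
```

There is a small residual swing of about 0.008 rad, with plumb near 0.017. I'll re-centre by 1.4 mm and repeat with a narrower gap.

Emit:
play_rows --pt "0 -0.0014 0 0" --pt "0 -0.0014 0 0" --pt "0 -0.0014 0 0" --pt "0 -0.0014 0 0" --pt "0 -0.0014 0 0" --pt "0 -0.0014 0 0" --pt "0 -0.0014 0 0" --pt "0 -0.0014 0 0" --claw 14

```text
t: 12.35
tcp_pos: [0.5274, 0.1925, 0.2053]
tool_rot: [-0.7, -0.101, 0.7, -0.102]
force: [0.2, -0.0, -0.2]
finger_gap: 0.14
```

Emit:
play_rows --pt "0 0 0 0" --pt "0 0 0 0" --pt "0 0 0 0" --pt "0 0 0 0" --pt "0 0 0 0" --pt "0 0 0 0" --pt "0 0 0 0" --pt "0 0 0 0" --pt "0 0 0 0" --pt "0 0 0 0" --claw 10.5

```text
t: 13.35
tcp_pos: [0.5273, 0.1926, 0.2053]
tool_rot: [-0.7, -0.101, 0.7, -0.102]
force: [-0.6, 0.6, -0.5]
finger_gap: 0.108
```

Emit:
play_rows --pt "0 0 0 0" --pt "0 0 0 0" --pt "0 0 0 0" --claw 20

```text
t: 13.65
tcp_pos: [0.5273, 0.1926, 0.2053]
tool_rot: [-0.7, -0.101, 0.7, -0.102]
force: [0.2, -0.4, -0.0]
finger_gap: 0.199
```

Emit:
play_rows --pt "0 0 0 0" --pt "0 0 0 0" --pt "0 0 0 0" --pt "0 0 0 0" --pt "0 0 0 0" --claw 90

```text
t: 14.15
tcp_pos: [0.5274, 0.1926, 0.2053]
tool_rot: [-0.7, -0.101, 0.7, -0.102]
force: [-0.0, 0.6, 0.4]
finger_gap: 0.898
```

Run:
```python
from h import *
for i in range(15):
    t=manip.sense()["t"]; s=snapshot("scene"); m=manip.sense();print(round(t,2),shank(s))
plan()
```

```text
14.15 (59, 0.0121)
14.2 (62, 0.0181)
14.25 (62, 0.0196)
14.3 (59, 0.0198)
14.35 (58, 0.0219)
14.4 (59, 0.0213)
14.45 (61, 0.0197)
14.5 (58, 0.016)
14.55 (61, 0.0201)
14.6 (61, 0.0155)
14.65 (61, 0.0168)
14.7 (60, 0.0149)
14.75 (59, 0.0096)
14.8 (61, 0.0102)
14.85 (61, 0.0113)
t 14.9 tcp [0.5274 0.1926 0.2054] q [ 1.510e-01  4.750e-01  1.621e+00 -1.000e-03  1.046e+00  1.435e+00] gap 0.906 F [ 0.11  0.42 -0.37]
tool y yaw deg -73.52 tilt 0.05
```

Emit:
play_rows --pt "0 0 0.015 0" --pt "0 0 0.04 0" --pt "0 0 0.07 0" --pt "0 0 0.095 0" --pt "-0.03 0 0.1 0" --pt "-0.07 0 0.1 0" --pt "-0.11 0 0.1 0" --pt "-0.11 0 0.1 0" --claw 100

```text
t: 15.7
tcp_pos: [0.435, 0.1648, 0.3209]
tool_rot: [0.704, 0.101, -0.695, 0.102]
force: [1.4, 0.5, 0.4]
finger_gap: 0.995
```

Run:
```python
from h import *
import pickle
ss=[]
for n in("top","scene"):
    s=snapshot(n); ss.append(s); pickle.dump(s,open(n+"1.pkl","wb")); print(hookang(s),shank(s))
for s,n in zip(ss,("top","scene")):
    P=cloud(s); z=P[...,2]; hsv=cv2.cvtColor(s["image"],cv2.COLOR_BGR2HSV)
    reg=(P[...,0]>.5)&(P[...,0]<.63)&(P[...,1]>-.35)&(P[...,1]<-.09)
    for lo,hi in((.107,.122),(.085,.107),(.122,.19)):
        Q=P[reg&(z>lo)&(z<hi)]
        v=cv2.fitLine(Q[:,:2].astype(np.float32),cv2.DIST_HUBER,0,.001,.001).ravel(); v[:2]*=np.sign(v[1])
        e=(Q[:,:2]-v[2:])@v[:2]
        print(n,(lo,hi),len(Q),"z",np.median(Q[:,2]).round(4),"yawoff",np.arctan2(-v[0],v[1]).round(4),"mid",(v[2:]+v[:2]*(e.min()+e.max())/2).round(4),"len",np.ptp(e).round(4),"med",np.median(Q[:,:2],0).round(4), "zmax",Q[:,2].max().round(4))
    # large frame length
    reg=(P[...,0]>.3)&(P[...,0]<.48)&(P[...,1]>-.55)&(P[...,1]<-.15)&(z>.07)&(z<.13)
    Q=P[reg]; print("other frame",len(Q), cv2.minAreaRect((Q[:,:2]*1000).astype(np.float32)),Q[:,2].max())
```

```text
(58, 0.009, [-0.015, 0.04], [-0.005, 0.001, -0.122]) (41, 0.0071)
(116, 0.016, [-0.005, 0.049], [-0.001, 0.002, -0.129]) (59, 0.022)
top (0.107, 0.122) 311 z 0.113 yawoff -0.0176 mid [ 0.5638 -0.2187] len 0.1982 med [ 0.5636 -0.2212] zmax 0.1216
top (0.085, 0.107) 69 z 0.1013 yawoff -0.0184 mid [ 0.5575 -0.2179] len 0.189 med [ 0.5575 -0.2163] zmax 0.1069
top (0.122, 0.19) 62 z 0.1703 yawoff -0.0377 mid [ 0.5631 -0.2135] len 0.0752 med [ 0.5633 -0.2119] zmax 0.1841
other frame 34 ((330.1812438964844, -305.0313720703125), (133.81700134277344, 18.514427185058594), 73.86302185058594) 0.12999203732964948
scene (0.107, 0.122) 259 z 0.1143 yawoff -0.025 mid [ 0.57   -0.2151] len 0.1979 med [ 0.5701 -0.2127] zmax 0.1217
scene (0.085, 0.107) 96 z 0.1021 yawoff -0.0323 mid [ 0.5726 -0.2161] len 0.1971 med [ 0.5728 -0.2042] zmax 0.107
scene (0.122, 0.19) 60 z 0.1647 yawoff -0.0384 mid [ 0.5681 -0.2156] len 0.0693 med [ 0.5682 -0.204 ] zmax 0.1828
other frame 225 ((327.7698669433594, -342.7585144042969), (216.3733367919922, 21.005123138427734), 74.50651550292969) 0.1299074320592235
```

Run:
```python
from h import *
plan([.568,-.132,.27]); spin(-1.15)
```

```text
t 15.8 tcp [0.4318 0.1643 0.3163] q [ 1.210e-01  1.990e-01  1.710e+00 -1.000e-03  1.231e+00  1.405e+00] gap 0.999 F [0.05 0.43 0.17]
tool y yaw deg -73.52 tilt 0.11
[ 0.568 -0.132  0.27 ] -> [ 0.0467  0.3227 -0.0464]
spin(deg about tool x) [np.float64(-72.37), np.float64(107.63)]
```

Emit:
play_rows --pt "0 0.03 -0.004 -8" --pt "0 0.06 -0.009 -16" --pt "0 0.1 -0.014 -24" --pt "0 0.14 -0.02 -32" --pt "0 0.18 -0.026 -40" --pt "0 0.22 -0.032 -48" --pt "0 0.26 -0.038 -56" --pt "0 0.295 -0.043 -64" --pt "0.02 0.323 -0.046 -72.4" --pt "0.047 0.323 -0.046 -72.4" --pt "0.047 0.323 -0.046 -72.4" --pt "0.047 0.323 -0.046 -72.4" --claw 100 --force 20

```text
t: 17.0
tcp_pos: [0.5665, -0.1317, 0.268]
tool_rot: [-0.505, -0.496, 0.505, -0.494]
force: [-0.6, -0.1, -0.0]
finger_gap: 1.002
```

Run:
```python
from h import *
plan([.568,-.132,.088]); spin(-1.15)
s=snapshot("top"); cv2.imwrite("pics/t3.png",cv2.resize(s["image"][150:300,230:430],None,fx=4,fy=4)[:600])
s=snapshot("scene"); cv2.imwrite("pics/s3.png",cv2.resize(s["image"][130:280,150:350],None,fx=4,fy=4)); print(shank(s))
```

```text
t 17.0 tcp [ 0.5665 -0.1317  0.268 ] q [-4.210e-01  4.290e-01  1.499e+00  1.000e-03  1.216e+00 -4.010e-01] gap 1.002 F [-0.56 -0.06 -0.01]
tool y yaw deg -1.13 tilt 0.16
[ 0.568 -0.132  0.088] -> [0.18   0.0019 0.0005]
spin(deg about tool x) [np.float64(0.02), np.float64(-179.98)]
(60, 0.0222)
```

View pics/s3.png

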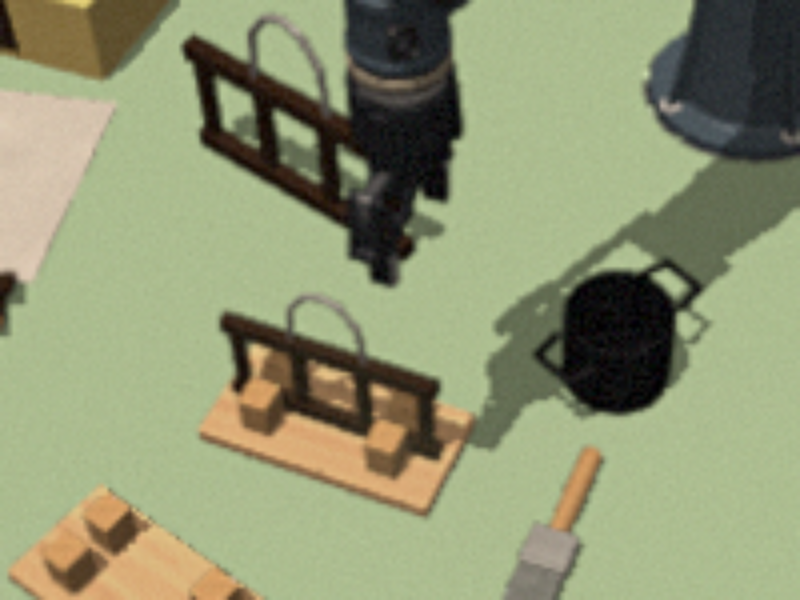

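The jaws are above the +y end of the frame; in the picture it is clear of the blocks and the loop. Going down and gripping lightly first.

Emit:
play_rows --pt "0.045 0.002 0 0" --pt "0.09 0.002 0 0" --pt "0.13 0.002 0 0" --pt "0.165 0.002 0.0005 0" --pt "0.179 0.002 0.0005 0" --pt "0.179 0.002 0.0005 0" --pt "0.179 0.002 0.0005 0" --claw 100

```text
t: 17.8
tcp_pos: [0.5718, -0.1328, 0.093]
tool_rot: [0.505, 0.494, -0.504, 0.497]
force: [0.6, -0.5, 0.0]
finger_gap: 0.998
```

Emit:
play_rows --pt "0 0 0 0" --pt "0 0 0 0" --pt "0 0 0 0" --pt "0 0 0 0" --pt "0 0 0 0" --claw 28

```text
t: 18.3
tcp_pos: [0.5718, -0.1328, 0.0933]
tool_rot: [0.506, 0.493, -0.504, 0.497]
force: [-0.4, -0.1, 0.7]
finger_gap: 0.282
```

Emit:
play_rows --pt "0 0 0 0" --pt "0 0 0 0" --pt "0 0 0 0" --pt "0 0 0 0" --pt "0 0 0 0" --claw 0 --force 20

```text
t: 18.8
tcp_pos: [0.5714, -0.1327, 0.0933]
tool_rot: [0.505, 0.494, -0.504, 0.497]
force: [-1.6, -0.1, 2.4]
finger_gap: 0.16
```

Run:
```python
from h import *
plan(); print(manip.sense()["ft_torque"])
```

```text
t 18.8 tcp [ 0.5714 -0.1327  0.0933] q [-0.419  0.662  1.647  0.     0.827 -0.401] gap 0.16 F [-1.58 -0.15  2.45]
tool y yaw deg -1.05 tilt 0.3
[-0.07521871  0.47147925 -0.11289577]
```

Emit:
play_rows --pt "0 0 0 0" --pt "0.002 -0.001 0 0" --pt "0.0045 -0.001 0 0" --pt "0.0045 -0.001 0 0" --pt "0.0045 -0.001 0 0" --claw 28

```text
t: 19.3
tcp_pos: [0.5705, -0.1327, 0.0885]
tool_rot: [0.505, 0.494, -0.504, 0.497]
force: [0.5, 0.5, -0.1]
finger_gap: 0.284
```

Emit:
play_rows --pt "0 0 0 0" --pt "0 0 0 0" --pt "0 0 0 0" --pt "0 0 0 0" --pt "0 0 0 0" --claw 0 --force 60

```text
t: 19.8
tcp_pos: [0.57, -0.1327, 0.0886]
tool_rot: [0.505, 0.494, -0.504, 0.497]
force: [-3.2, -0.9, 3.3]
finger_gap: 0.151
```

Run:
```python
from h import *
plan(); print(manip.sense()["ft_torque"])
```

```text
t 19.8 tcp [ 0.57   -0.1327  0.0886] q [-0.42   0.668  1.652  0.     0.817 -0.401] gap 0.151 F [-3.16 -0.88  3.29]
tool y yaw deg -1.05 tilt 0.24
[-0.09214706  0.64560997  0.02613897]
```

Emit:
play_rows --pt "-0.01 0 0 0" --pt "-0.025 0 0 0" --pt "-0.045 0 0 0" --pt "-0.065 0 0 0" --pt "-0.085 0 0 0" --pt "-0.105 0 0 0" --pt "-0.12 0 0 0" --pt "-0.125 0 0 0" --pt "-0.125 0 0 0" --pt "-0.125 0 0 0"

```text
t: 20.8
tcp_pos: [0.5692, -0.1322, 0.213]
tool_rot: [0.505, 0.494, -0.504, 0.496]
force: [0.1, 0.3, -1.6]
finger_gap: 0.15
```

Run:
```python
from h import *
import pickle
from h import *
plan()
for n in("top","scene"):
    s=snapshot(n); P=cloud(s); z=P[...,2]
    cv2.imwrite(f"pics/{n}4.png",cv2.resize(s["image"][100:325,150:450],None,fx=2.6,fy=2.6)); pickle.dump(s,open(n+"4.pkl","wb"))
    print(shank(s))
```

```text
t 20.8 tcp [ 0.5692 -0.1322  0.213 ] q [-0.42   0.493  1.559  0.     1.086 -0.402] gap 0.15 F [ 0.13  0.34 -1.57]
tool y yaw deg -1.05 tilt 0.19
(38, 0.0091)
(62, 0.0224)
```

View pics/scene4.png

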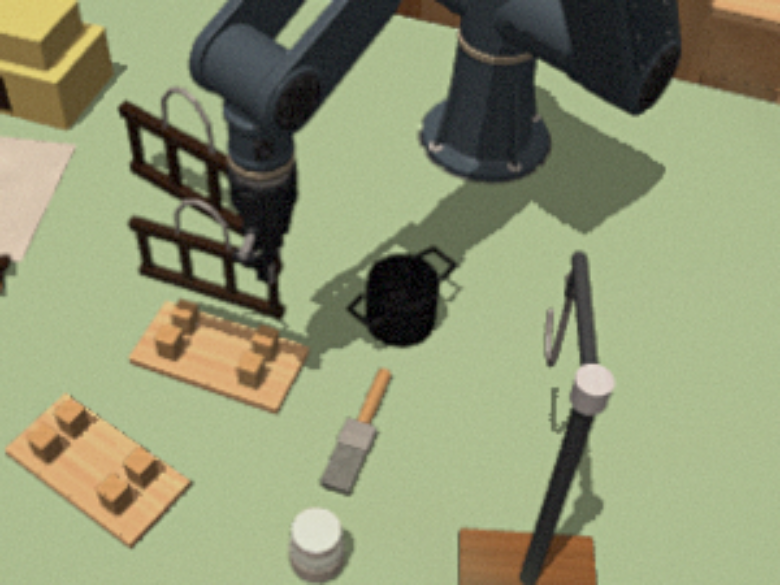

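View pics/top4.png

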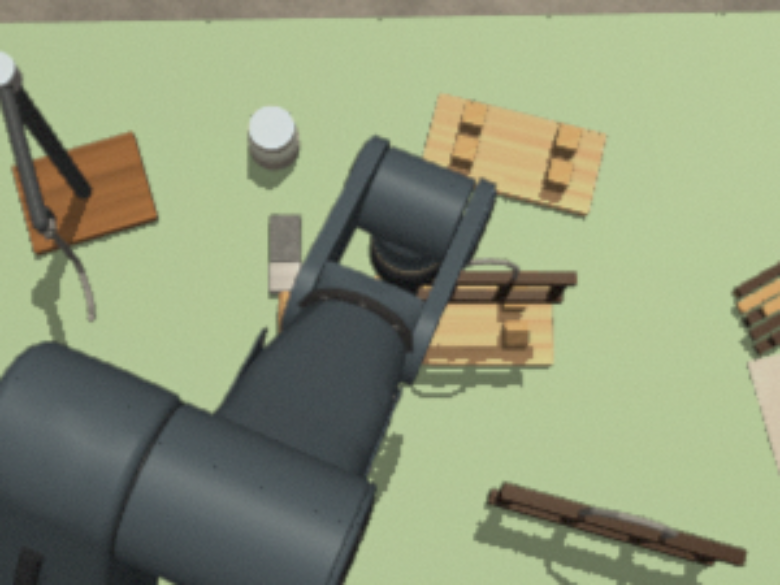

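```bash
cat >> h.py <<'E'
def held(s):
    """loop & beam in tool-centred frame: x along tool-y(jaw), y perpendicular horizontal (tool -z ... ), z rel tcp"""
    m=manip.sense(); R=Ro.from_quat(m["tool_rot"]).as_matrix()
    ax=R[:,1].copy(); ax[2]=0; ax/=np.linalg.norm(ax); ay=np.cross([0,0,1],ax)
    P=cloud(s)-m["tcp_pos"]; return P@np.stack([ax,ay,[0,0,1.]],1)
E
python3 - <<'E'
from h import *
import pickle
for n in("scene","top"):
    s=pickle.load(open(n+"4.pkl","rb")); H=held(s)
    for nm,z0,z1 in(("looptop",.075,.11),("loop",.045,.11),("beam",.018,.036),("bottom",-.075,-.05)):
        m=(abs(H[...,0])<.03)&(H[...,1]<-.03)&(H[...,1]>-.25)&(H[...,2]>z0)&(H[...,2]<z1)
        Q=H[m]
        if len(Q)<3: print(n,nm,len(Q)); continue
        k=np.polyfit(Q[:,1],Q[:,0],1) if len(Q)>5 else 0
        print(n,nm,len(Q),"x",np.median(Q[:,0]).round(4),"y",Q[:,1].min().round(4),Q[:,1].max().round(4),"z",np.median(Q[:,2]).round(4),Q[:,2].max().round(4),"yawslope",np.round(k,4), "zslope",np.polyfit(Q[:,1],Q[:,2],1).round(4))
    #
E
```

```text
scene looptop 38 x 0.003 y -0.1092 -0.0564 z 0.0869 0.0952 yawslope [0.0519 0.007 ] zslope [-0.0615  0.0808]
scene loop 63 x 0.0028 y -0.1176 -0.0489 z 0.0777 0.0952 yawslope [0.0368 0.0058] zslope [0.0349 0.0784]
scene beam 207 x 0.004 y -0.1829 -0.0454 z 0.0253 0.0357 yawslope [0.0176 0.005 ] zslope [0.008  0.0259]
scene bottom 237 x 0.0045 y -0.182 -0.0302 z -0.0596 -0.05 yawslope [0.0081 0.0041] zslope [-0.0029 -0.0613]
top looptop 39 x -0.0007 y -0.1085 -0.0658 z 0.0885 0.095 yawslope [-0.0142 -0.0019] zslope [0.1426 0.1005]
top loop 51 x -0.0011 y -0.1189 -0.0639 z 0.0873 0.095 yawslope [0.0142 0.0004] zslope [0.4544 0.125 ]
top beam 245 x -0.0017 y -0.184 -0.0327 z 0.0241 0.0328 yawslope [-0.0017 -0.0021] zslope [0.0094 0.0252]
top bottom 231 x -0.0053 y -0.1847 -0.0301 z -0.0604 -0.0506 yawslope [ 0.0109 -0.0031] zslope [ 0.0015 -0.0609]
```

Run:
```python
from h import *
A=world([-.15,.085,0]);A[2]=.213
plan(A); spin(np.degrees(YAW)); print(shank(snapshot("scene")))
```

```text
t 20.9 tcp [ 0.5689 -0.1322  0.2125] q [-0.42   0.494  1.559  0.     1.086 -0.401] gap 0.149 F [ 0.05  0.07 -1.45]
tool y yaw deg -1.05 tilt 0.12
[0.4255 0.2486 0.213 ] -> [-0.001  -0.1504 -0.378 ]
spin(deg about tool x) [np.float64(-17.67), np.float64(162.33)]
(62, 0.0237)
```

Emit:
play_rows --pt "0 -0.004 -0.01 0" --pt "0 -0.014 -0.035 -1" --pt "0 -0.026 -0.065 -3" --pt "0 -0.038 -0.095 -5" --pt "0 -0.05 -0.125 -7" --pt "0 -0.062 -0.155 -9" --pt "0 -0.074 -0.185 -11" --pt "0 -0.086 -0.215 -13" --pt "0 -0.098 -0.245 -15" --pt "0 -0.11 -0.275 -17" --pt "0 -0.122 -0.305 -17.7" --pt "0 -0.134 -0.335 -17.7" --pt "0 -0.144 -0.36 -17.7" --pt "0 -0.15 -0.375 -17.7" --pt "0 -0.1504 -0.378 -17.7" --pt "0 -0.1504 -0.378 -17.7" --pt "0 -0.1504 -0.378 -17.7"

```text
t: 22.65
tcp_pos: [0.4257, 0.2479, 0.2119]
tool_rot: [0.423, 0.566, -0.422, 0.568]
force: [0.1, -0.5, -0.9]
finger_gap: 0.15
```

Run:
```python
from h import *
A=world([-.15,.085,0]);A[2]=.168
B=world([-.03,.085,0]);B[2]=.168
plan(A,B); spin(np.degrees(YAW)); print(local(manip.sense()["tcp_pos"]))
for n in("top","scene"):
    s=snapshot(n); print(n,shank(s),hookang(s)); cv2.imwrite(f"pics/{n}5.png",cv2.resize(s["image"][100:325,100:400],None,fx=2.6,fy=2.6))
    H=held(s)
    for nm,z0,z1 in(("loop",.045,.11),("beam",.018,.036),("bottom",-.075,-.05)):
        m=(abs(H[...,0])<.03)&(H[...,1]<-.03)&(H[...,1]>-.25)&(H[...,2]>z0)&(H[...,2]<z1)
        Q=H[m]
        if len(Q)<6: print(n,nm,len(Q)); continue
        print(n,nm,len(Q),"x",np.median(Q[:,0]).round(4),"y",Q[:,1].min().round(4),Q[:,1].max().round(4),"z",np.median(Q[:,2]).round(4),Q[:,2].max().round(4),np.polyfit(Q[:,1],Q[:,0],1).round(4), "zslope",np.polyfit(Q[:,1],Q[:,2],1).round(4))
```

```text
t 22.65 tcp [0.4257 0.2479 0.2119] q [ 0.301  0.378  1.781 -0.002  0.981  0.012] gap 0.15 F [ 0.15 -0.51 -0.87]
tool y yaw deg 16.63 tilt 0.13
[0.4255 0.2486 0.168 ] -> [ 0.0439 -0.0001 -0.0007]
[0.5404 0.2829 0.168 ] -> [ 0.0441  0.1199 -0.0007]
spin(deg about tool x) [np.float64(0.01), np.float64(-179.99)]
[-0.14998396  0.08435268 -0.15809966]
top (42, 0.0041) (104, 0.006, [-0.015, 0.033], [-0.017, 0.001, -0.142])
top loop 67 x -0.0015 y -0.1195 -0.0507 z 0.084 0.0956 [ 0.0042 -0.0009] zslope [-0.0189  0.0767]
top beam 301 x -0.0026 y -0.1848 -0.0301 z 0.0238 0.0346 [-0.0012 -0.0025] zslope [-0.0033  0.0236]
top bottom 246 x -0.0057 y -0.1843 -0.0302 z -0.06 -0.0501 [ 0.0026 -0.0046] zslope [ 0.0029 -0.0604]
scene (60, 0.0132) (120, 0.013, [-0.011, 0.046], [-0.004, 0.001, -0.127])
scene loop 70 x 0.0034 y -0.1192 -0.0489 z 0.078 0.0922 [-0.0025  0.003 ] zslope [-0.0004  0.0748]
scene beam 223 x 0.0044 y -0.1855 -0.0301 z 0.025 0.0347 [0.0017 0.0038] zslope [0.0108 0.026 ]
scene bottom 257 x 0.0051 y -0.1849 -0.0313 z -0.0603 -0.0501 [0.001  0.0034] zslope [ 0.0001 -0.0614]
```

View pics/scene5.png

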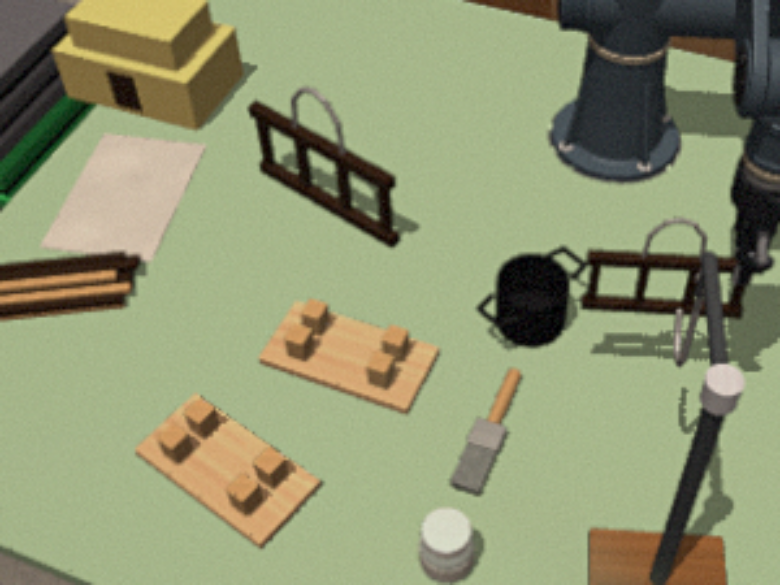

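View pics/top5.png

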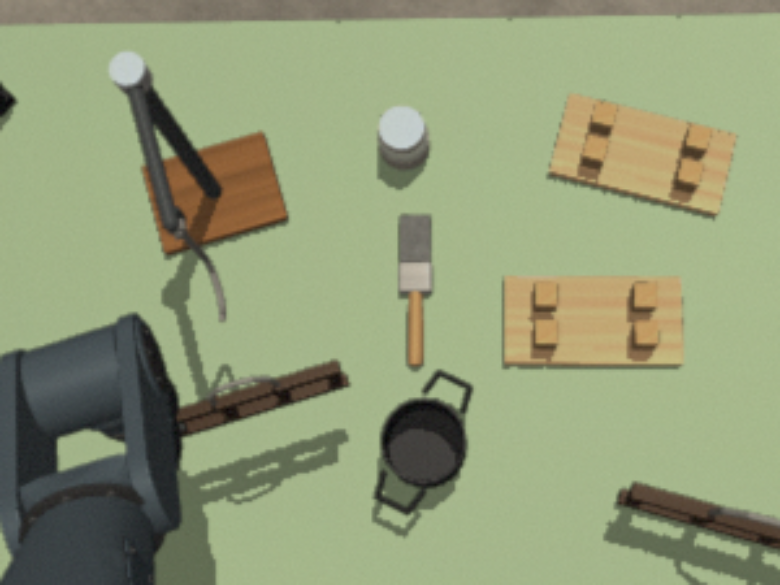

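Emit:
play_rows --pt "0.015 0 0 0" --pt "0.032 0 -0.001 0" --pt "0.044 0 -0.0017 0" --pt "0.044 0.01 -0.0017 0" --pt "0.044 0.025 -0.0017 0" --pt "0.044 0.04 -0.0017 0" --pt "0.044 0.055 -0.0017 0" --pt "0.044 0.07 -0.0017 0" --pt "0.044 0.085 -0.0017 0" --pt "0.044 0.1 -0.0017 0" --pt "0.044 0.112 -0.0017 0" --pt "0.044 0.119 -0.0017 0" --pt "0.044 0.12 -0.0017 0" --pt "0.044 0.12 -0.0017 0" --pt "0.044 0.12 -0.0017 0"

```text
t: 24.25
tcp_pos: [0.5398, 0.2833, 0.1681]
tool_rot: [0.423, 0.566, -0.423, 0.567]
force: [-0.0, -0.4, -1.2]
finger_gap: 0.154
```

Run:
```python
from h import *
plan(); print(local(manip.sense()["tcp_pos"]))
for n in("top","scene"):
    s=snapshot(n); print(n,shank(s),hookang(s)); 
    p=proj(s,world([-.03,0,-.13]))[0].astype(int); c=s["image"][max(p[1]-60,0):p[1]+60,max(p[0]-75,0):p[0]+75]
    cv2.imwrite(f"pics/{n}6.png",cv2.resize(c,None,fx=5,fy=5))
```

```text
t 24.25 tcp [0.5398 0.2833 0.1681] q [ 0.301  0.582  1.533 -0.002  1.026  0.012] gap 0.154 F [-0.   -0.37 -1.21]
tool y yaw deg 16.57 tilt 0.09
[-0.03047196  0.08553885 -0.20187881]
top (42, 0.0045) (299, 0.025, [-0.145, 0.557], [-0.033, 0.003, -0.137])
scene (79, 0.0315) (555, 0.234, [-0.122, 0.825], [-0.014, 0.036, -0.121])
```

View pics/scene6.png

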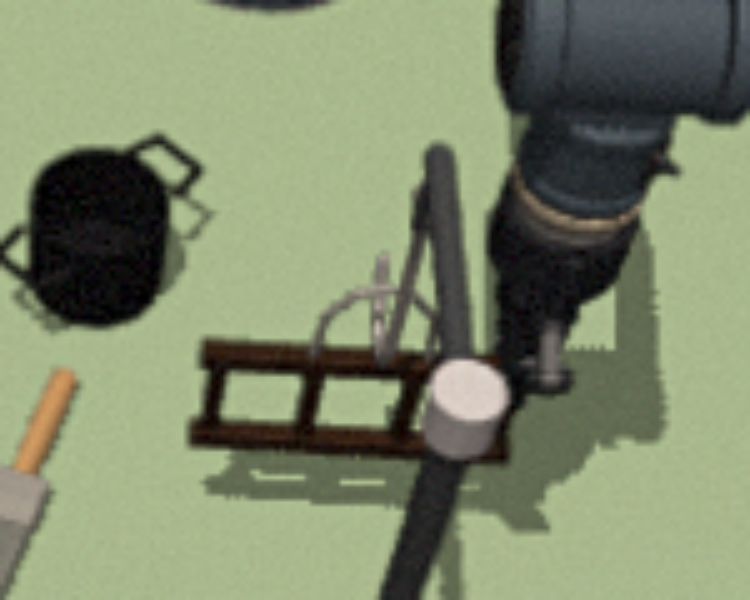

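View pics/top6.png

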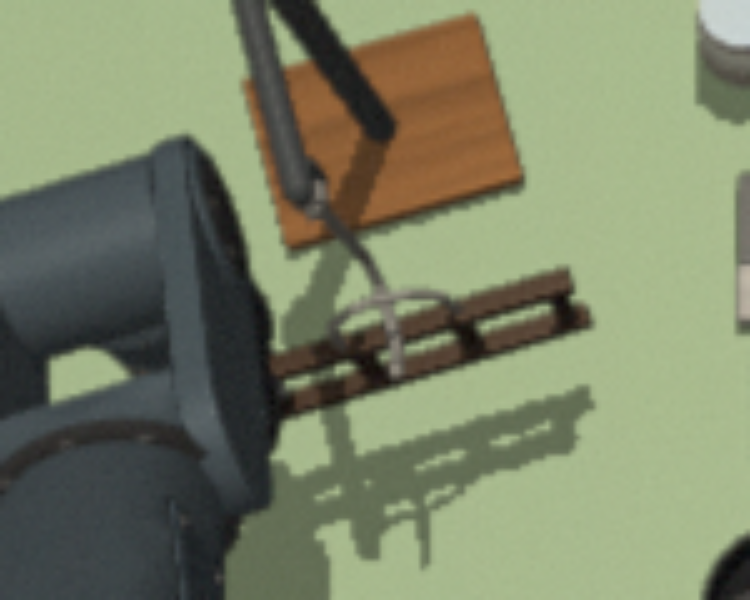

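The loop is threaded. In the scene picture it spans columns 315–435 with the hook rod at about 380. Lowering.

Emit:
play_rows --pt "0.008 0 0 0" --pt "0.018 0 0 0" --pt "0.028 0 0 0" --pt "0.035 0 0 0" --pt "0.037 0 0 0" --pt "0.037 0 0 0" --pt "0.037 0 0 0"

```text
t: 25.05
tcp_pos: [0.5402, 0.2834, 0.1313]
tool_rot: [0.423, 0.566, -0.423, 0.568]
force: [-0.3, 0.1, -0.7]
finger_gap: 0.148
```

Emit:
play_rows --pt "0.001 0 0 0" --pt "0.002 0 0 0" --pt "0.003 0 0 0" --pt "0.003 0 0 0" --pt "0.003 0 0 0"

```text
t: 25.55
tcp_pos: [0.5402, 0.2834, 0.1283]
tool_rot: [0.423, 0.566, -0.423, 0.568]
force: [0.4, 1.0, -1.4]
finger_gap: 0.151
```

Run:
```python
from h import *
plan(); print(local(manip.sense()["tcp_pos"]))
for n in("top","scene"):
    s=snapshot(n); print(n,shank(s),manip.sense()["force"])
    p=proj(s,world([-.03,0,-.13]))[0].astype(int); c=s["image"][max(p[1]-60,0):p[1]+60,max(p[0]-75,0):p[0]+75]
    cv2.imwrite(f"pics/{n}7.png",cv2.resize(c,None,fx=5,fy=5))
```

```text
t 25.55 tcp [0.5402 0.2834 0.1283] q [ 0.301  0.636  1.562 -0.002  0.942  0.013] gap 0.151 F [ 0.39  0.95 -1.38]
tool y yaw deg 16.58 tilt 0.12
[-0.03008971  0.0855871  -0.24166486]
top (41, 0.0066) [-0.00834387  0.10169444 -1.4069066 ]
scene (97, 0.0442) [ 0.33265841 -0.46322707 -1.43600636]
```

View pics/top7.png

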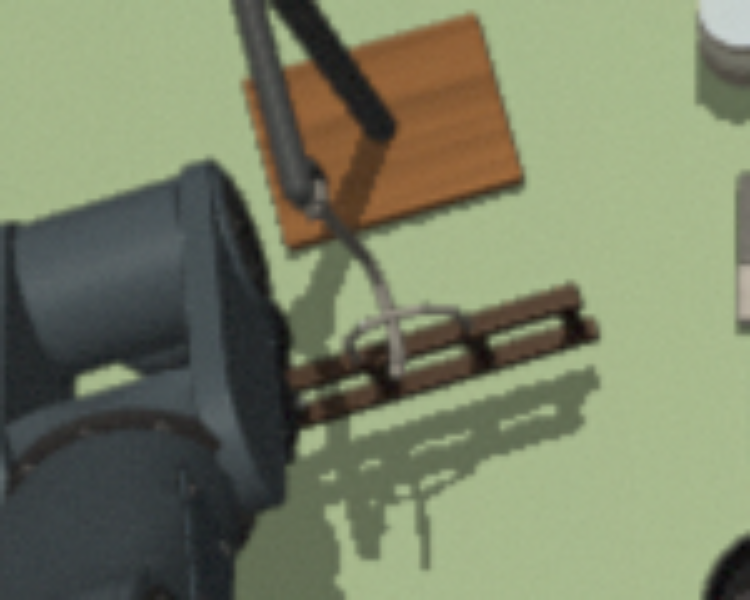

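Emit:
play_rows --pt "0.0005 0 0 0" --pt "0.001 0 0 0" --pt "0.0015 0 0 0" --pt "0.002 0 0 0" --pt "0.002 0 0 0" --pt "0.002 0 0 0"

```text
t: 26.25
tcp_pos: [0.5406, 0.2835, 0.1268]
tool_rot: [0.423, 0.566, -0.422, 0.568]
force: [-0.7, -0.2, 3.3]
finger_gap: 0.156
```

Emit:
play_rows --pt "0.0005 0 0 0" --pt "0.001 0 0 0" --pt "0.001 0 0 0" --pt "0.001 0 0 0"

```text
t: 26.65
tcp_pos: [0.5409, 0.2835, 0.1262]
tool_rot: [0.423, 0.566, -0.422, 0.568]
force: [-0.9, -0.0, 5.1]
finger_gap: 0.154
```

Run:
```python
from h import *
plan(); print(local(manip.sense()["tcp_pos"]))
for n in("top","scene")*2:
    s=snapshot(n); print(n,shank(s),manip.sense()["force"])
```

```text
t 26.65 tcp [0.5409 0.2835 0.1262] q [ 0.301  0.639  1.563 -0.002  0.936  0.013] gap 0.154 F [-0.85 -0.    5.05]
tool y yaw deg 16.6 tilt 0.22
[-0.02943724  0.08546822 -0.24384235]
top (40, 0.0136) [-0.65189115 -1.03775883  4.63837488]
scene (97, 0.0532) [-0.0467038   0.37321535  4.76221015]
top (41, 0.0139) [-0.58102193 -0.41063539  6.08467859]
scene (97, 0.0538) [-1.46944359 -0.75273886  5.38292636]
```

Emit:
play_rows --pt "-0.0005 0 0 0" --pt "-0.001 0 0 0" --pt "-0.0014 0 0 0" --pt "-0.0014 0 0 0" --pt "-0.0014 0 0 0"

```text
t: 27.35
tcp_pos: [0.5406, 0.2835, 0.1272]
tool_rot: [0.423, 0.566, -0.422, 0.568]
force: [-0.4, -0.3, 1.7]
finger_gap: 0.15
```

Run:
```python
from h import *
plan()
for n in("top",)*6:
    s=snapshot(n); print(n,shank(s),manip.sense()["force"].round(2))
```

```text
t 27.35 tcp [0.5406 0.2835 0.1272] q [ 0.301  0.638  1.562 -0.002  0.939  0.013] gap 0.15 F [-0.36 -0.29  1.71]
tool y yaw deg 16.59 tilt 0.18
top (38, 0.0096) [-0.11 -0.19  1.6 ]
top (37, 0.0103) [-0.36  0.36  0.78]
top (39, 0.0076) [ 0.2  -0.3   0.78]
top (37, 0.0089) [-0.54 -0.15 -0.33]
top (37, 0.0084) [0.35 0.04 1.02]
top (36, 0.0062) [-1.    0.56  0.65]
```

Emit:
play_rows --pt "0 0 0 0" --pt "0 0 0 0" --pt "0 0 0 0" --force 20

```text
t: 27.95
tcp_pos: [0.5406, 0.2834, 0.1273]
tool_rot: [0.423, 0.566, -0.422, 0.568]
force: [-0.6, -0.6, 0.7]
finger_gap: 0.158
```

Emit:
play_rows --pt "0 0 0 0" --pt "0 0 0 0" --pt "0 0 0 0" --pt "0 0 0 0" --pt "0 0 0 0" --pt "0 0 0 0" --pt "0 0 0 0" --pt "0 0 0 0" --claw 19

```text
t: 28.75
tcp_pos: [0.5406, 0.2835, 0.1273]
tool_rot: [0.423, 0.566, -0.422, 0.568]
force: [-0.2, 0.1, -0.3]
finger_gap: 0.192
```

```bash
cat >> h.py <<'E'
def hang(s):
    L=local(cloud(s)); z=L[...,2]
    b=(abs(L[...,0]+.03)<.04)&(L[...,1]>-.15)&(L[...,1]<.04)&(z>-.32)&(z<-.297) # bottom beam
    Q=L[b]; k=np.polyfit(Q[:,1],Q[:,0],1) if len(Q)>5 else [0,0]
    t=(abs(L[...,0]+.03)<.04)&(L[...,1]>-.15)&(L[...,1]<.04)&(z>-.235)&(z<-.214); T=L[t]
    return dict(ang=shank(s),botx=Q[:,0].mean().round(4),endy=np.percentile(Q[:,1],1).round(4),yaw=round(k[0],3),zs=np.polyfit(T[:,1],T[:,2],1)[0].round(3),topx=T[:,0].mean().round(4))
E
python3 - <<'E'
from h import *
plan()
for n in("top",)*8:
    s=snapshot(n); print(hang(s),manip.sense()["force"].round(2))
s=snapshot("scene")
cv2.imwrite("pics/s8.png",cv2.resize(s["image"][140:320,270:470],None,fx=3,fy=3))
s=snapshot("top")
cv2.imwrite("pics/t8.png",cv2.resize(s["image"][140:300,120:280],None,fx=3.6,fy=3.6))
E
```

```text
t 28.75 tcp [0.5406 0.2835 0.1273] q [ 0.301  0.637  1.562 -0.002  0.939  0.013] gap 0.192 F [-0.15  0.08 -0.33]
tool y yaw deg 16.59 tilt 0.18
{'ang': (43, -0.0047), 'botx': np.float64(-0.0342), 'endy': np.float64(-0.0967), 'yaw': np.float64(-0.007), 'zs': np.float64(0.011), 'topx': np.float64(-0.0333)} [-0.68 -0.13 -0.13]
{'ang': (42, -0.0035), 'botx': np.float64(-0.0343), 'endy': np.float64(-0.0967), 'yaw': np.float64(-0.004), 'zs': np.float64(0.014), 'topx': np.float64(-0.0335)} [ 0.47 -0.35  1.06]
{'ang': (40, -0.0055), 'botx': np.float64(-0.0343), 'endy': np.float64(-0.0974), 'yaw': np.float64(-0.006), 'zs': np.float64(0.01), 'topx': np.float64(-0.0335)} [ 0.12 -0.62 -0.57]
{'ang': (39, -0.013), 'botx': np.float64(-0.0342), 'endy': np.float64(-0.0974), 'yaw': np.float64(-0.006), 'zs': np.float64(0.013), 'topx': np.float64(-0.0335)} [ 0.57 -0.33 -0.43]
{'ang': (36, -0.0111), 'botx': np.float64(-0.0342), 'endy': np.float64(-0.0975), 'yaw': np.float64(-0.004), 'zs': np.float64(0.015), 'topx': np.float64(-0.0335)} [ 0.42 -0.04  0.23]
{'ang': (40, -0.0101), 'botx': np.float64(-0.0343), 'endy': np.float64(-0.0976), 'yaw': np.float64(-0.008), 'zs': np.float64(0.014), 'topx': np.float64(-0.0336)} [ 0.36 -0.45  0.13]
{'ang': (42, -0.0065), 'botx': np.float64(-0.0343), 'endy': np.float64(-0.0967), 'yaw': np.float64(-0.008), 'zs': np.float64(0.015), 'topx': np.float64(-0.0334)} [ 0.82 -0.36  0.42]
{'ang': (41, -0.0002), 'botx': np.float64(-0.0343), 'endy': np.float64(-0.0957), 'yaw': np.float64(-0.009), 'zs': np.float64(0.001), 'topx': np.float64(-0.0336)} [-0.06 -0.48 -0.31]
```

View pics/s8.png

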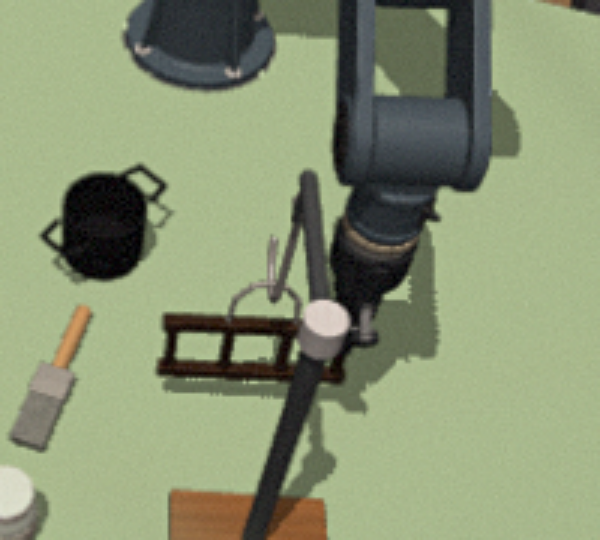

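View pics/t8.png

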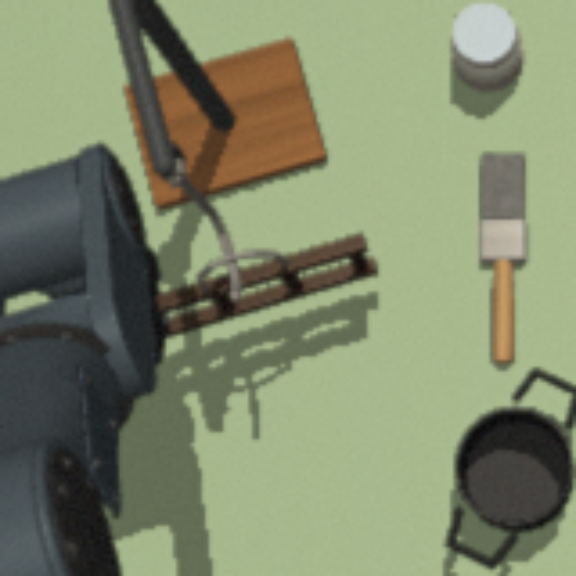

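Emit:
play_rows --pt "0 0 0 0" --pt "0 0 0 0" --pt "0 0 0 0" --pt "0 0 0 0" --pt "0 0 0 0" --pt "0 0 0 0" --pt "0 0 0 0" --pt "0 0 0 0" --pt "0 0 0 0" --pt "0 0 0 0" --pt "0 0 0 0" --pt "0 0 0 0" --pt "0 0 0 0" --pt "0 0 0 0" --pt "0 0 0 0"

```text
t: 30.75
tcp_pos: [0.5406, 0.2834, 0.1273]
tool_rot: [0.423, 0.566, -0.422, 0.568]
force: [-0.2, 0.1, -0.3]
finger_gap: 0.192
```

Run:
```python
from h import *
plan()
for n in("top",)*18:
    t=manip.sense()["t"];s=snapshot(n); h=hang(s); print(round(t,2),*[str(v) for v in h.values()])
```

```text
t 30.75 tcp [0.5406 0.2834 0.1273] q [ 0.301  0.637  1.562 -0.002  0.939  0.013] gap 0.192 F [-0.19  0.13 -0.31]
tool y yaw deg 16.59 tilt 0.18
30.75 (41, 0.001) -0.0342 -0.0958 -0.011 0.015 -0.0333
30.8 (43, -0.0055) -0.0344 -0.0964 -0.008 0.003 -0.0334
30.85 (42, -0.0098) -0.0341 -0.0967 -0.006 0.019 -0.0335
30.9 (43, -0.0081) -0.0342 -0.0975 -0.008 0.009 -0.0334
30.95 (39, -0.0088) -0.0342 -0.0975 -0.006 0.017 -0.0335
31.0 (44, -0.0047) -0.0342 -0.0965 -0.004 0.006 -0.0335
31.05 (44, -0.0039) -0.0343 -0.0969 -0.005 0.023 -0.0333
31.1 (42, -0.001) -0.0342 -0.0957 -0.011 0.01 -0.0335
31.15 (39, -0.0009) -0.0343 -0.0954 -0.007 0.012 -0.0335
31.2 (42, 0.0018) -0.0341 -0.0954 -0.008 0.016 -0.0335
31.25 (39, 0.0065) -0.0342 -0.0947 -0.007 0.027 -0.0333
31.3 (41, 0.0078) -0.0343 -0.0936 -0.005 0.019 -0.0335
31.35 (40, 0.0043) -0.0342 -0.0936 -0.007 0.017 -0.0334
31.4 (40, 0.0093) -0.0343 -0.0936 -0.009 0.021 -0.0333
31.45 (39, 0.0063) -0.0342 -0.0935 -0.007 0.03 -0.0334
31.5 (42, 0.009) -0.0342 -0.0937 -0.008 0.029 -0.0335
31.55 (43, 0.0074) -0.0342 -0.0937 -0.004 0.023 -0.0334
31.6 (42, 0.0075) -0.0342 -0.0945 -0.011 0.032 -0.0335
```

A slow swing of about ±0.009 rad (±2 mm) remains. I'll catch the beam lightly again, move it to the middle of the swing, and let go.

Emit:
play_rows --pt "0 0 0 0" --pt "0 0 0 0" --pt "0 0 0 0" --pt "0 0 0 0" --claw 12 --force 20

```text
t: 32.05
tcp_pos: [0.5406, 0.2834, 0.1273]
tool_rot: [0.423, 0.566, -0.422, 0.568]
force: [0.5, 0.7, -0.0]
finger_gap: 0.161
```

Run:
```python
from h import *
plan()
for n in("top",)*5:
    t=manip.sense()["t"];s=snapshot(n); h=hang(s); print(round(t,2),*[str(v) for v in h.values()])
```

```text
t 32.05 tcp [0.5406 0.2834 0.1273] q [ 0.301  0.637  1.562 -0.002  0.939  0.013] gap 0.161 F [ 0.46  0.68 -0.01]
tool y yaw deg 16.58 tilt 0.18
32.05 (40, 0.0015) -0.0336 -0.0947 -0.0 0.014 -0.0329
32.1 (42, 0.0016) -0.0335 -0.0951 -0.005 0.021 -0.033
32.15 (42, 0.0014) -0.0336 -0.0953 -0.001 0.026 -0.033
32.2 (42, 0.0012) -0.0337 -0.0945 0.003 0.013 -0.0331
32.25 (39, -0.0006) -0.0335 -0.0951 -0.002 0.013 -0.033
```

Emit:
play_rows --pt "0 0 0.0004 0" --pt "0 0 0.0004 0" --pt "0 0 0.0004 0" --pt "0 0 0.0004 0"

```text
t: 32.7
tcp_pos: [0.5407, 0.283, 0.1273]
tool_rot: [0.423, 0.566, -0.422, 0.568]
force: [-1.8, -0.3, 0.7]
finger_gap: 0.156
```

Emit:
play_rows --pt "0 0 0 0" --pt "0 0 0 0" --pt "0 0 0 0" --pt "0 0 0 0" --claw 22

```text
t: 33.1
tcp_pos: [0.5408, 0.2831, 0.1273]
tool_rot: [0.423, 0.566, -0.422, 0.568]
force: [0.6, 0.9, 0.2]
finger_gap: 0.216
```

Run:
```python
from h import *
plan()
for n in("top",)*18:
    t=manip.sense()["t"];s=snapshot(n); h=hang(s); print(round(t,2),*[str(v) for v in h.values()])
```

```text
t 33.1 tcp [0.5408 0.2831 0.1273] q [ 0.3    0.637  1.563 -0.002  0.939  0.012] gap 0.216 F [0.58 0.89 0.18]
tool y yaw deg 16.59 tilt 0.19
33.1 (41, 0.0046) -0.0329 -0.0945 0.011 0.011 -0.033
33.15 (43, 0.0048) -0.0327 -0.0947 0.009 0.015 -0.0329
33.2 (42, 0.0034) -0.0328 -0.0954 0.012 0.012 -0.033
33.25 (39, 0.0028) -0.0329 -0.0955 0.009 0.009 -0.033
33.3 (40, 0.0016) -0.033 -0.0959 0.008 0.014 -0.0331
33.35 (41, 0.0016) -0.0329 -0.0958 0.009 0.004 -0.0329
33.4 (38, 0.0013) -0.0329 -0.0961 0.007 0.008 -0.033
33.45 (42, 0.004) -0.033 -0.0967 0.008 0.012 -0.033
33.5 (41, 0.0021) -0.033 -0.0964 0.005 0.008 -0.033
33.55 (39, -0.0022) -0.0329 -0.0958 -0.0 0.007 -0.033
33.6 (41, 0.0036) -0.0329 -0.0959 0.007 0.016 -0.0329
33.65 (43, 0.0045) -0.033 -0.0956 0.006 0.0 -0.0331
33.7 (41, 0.0016) -0.0328 -0.0957 0.007 0.008 -0.0329
33.75 (41, 0.003) -0.033 -0.0956 0.008 0.009 -0.0329
33.8 (41, 0.0082) -0.0329 -0.0952 0.006 0.011 -0.033
33.85 (39, 0.01) -0.0329 -0.0953 0.004 0.011 -0.0331
33.9 (43, 0.0098) -0.0329 -0.0946 0.006 0.018 -0.0328
33.95 (39, 0.0038) -0.033 -0.0946 0.002 0.008 -0.033
```

Emit:
play_rows --pt "0 0 0 0" --pt "0 0 0 0" --pt "0 0 0 0" --pt "0 0 0 0" --pt "-0.01 0 0 0" --pt "-0.025 0 -0.003 0" --pt "-0.045 0 -0.01 0" --pt "-0.07 0 -0.025 0" --pt "-0.1 -0.01 -0.045 0" --pt "-0.13 -0.03 -0.06 0" --pt "-0.16 -0.06 -0.07 0" --pt "-0.16 -0.1 -0.08 0" --pt "-0.16 -0.1 -0.08 0" --claw 60

```text
t: 35.3
tcp_pos: [0.4159, 0.3309, 0.2884]
tool_rot: [0.421, 0.567, -0.422, 0.568]
force: [-0.2, 0.8, -0.3]
finger_gap: 0.6
```

Run:
```python
from h import *
plan()
for n in("top",)*20:
    t=manip.sense()["t"];s=snapshot(n); h=hang(s); print(round(t,2),*[str(v) for v in h.values()])
cv2.imwrite("pics/t9.png",s["image"])
s=snapshot("scene")
cv2.imwrite("pics/s9.png",s["image"])
```

```text
t 35.3 tcp [0.4159 0.3309 0.2884] q [ 4.620e-01  3.350e-01  1.595e+00 -1.000e-03  1.213e+00  1.700e-01] gap 0.6 F [-0.18  0.8  -0.25]
tool y yaw deg 16.75 tilt 0.08
35.3 (39, 0.0058) -0.0328 -0.0961 0.007 0.01 -0.033
35.35 (42, 0.0047) -0.033 -0.0959 0.009 0.013 -0.033
35.4 (41, 0.0023) -0.0332 -0.0958 0.007 0.012 -0.033
35.45 (43, 0.0009) -0.0329 -0.0958 0.005 0.01 -0.033
35.5 (40, 0.0016) -0.0331 -0.0967 0.009 0.01 -0.0329
35.55 (41, 0.0021) -0.033 -0.0965 0.007 0.013 -0.0332
35.6 (39, -0.0018) -0.0329 -0.0959 0.007 0.005 -0.033
35.65 (42, 0.0026) -0.033 -0.0958 0.008 0.014 -0.033
35.7 (40, 0.0049) -0.033 -0.0953 0.01 0.016 -0.0329
35.75 (41, 0.0047) -0.0329 -0.0954 0.009 0.016 -0.033
35.8 (40, 0.0043) -0.0329 -0.0951 0.007 0.012 -0.033
35.85 (40, 0.0069) -0.0329 -0.0954 0.004 0.025 -0.033
35.9 (42, 0.0097) -0.0328 -0.0946 0.013 0.015 -0.0328
35.95 (39, 0.005) -0.0328 -0.0946 -0.001 0.015 -0.0329
36.0 (42, 0.0065) -0.0327 -0.0948 0.007 0.019 -0.033
36.05 (41, 0.0084) -0.0328 -0.0944 0.005 0.017 -0.033
36.1 (42, 0.0072) -0.0328 -0.0947 0.011 0.007 -0.0329
36.15 (43, 0.0088) -0.0329 -0.0951 0.007 0.014 -0.033
36.2 (44, 0.0057) -0.033 -0.0953 0.004 0.021 -0.0329
36.25 (42, 0.0067) -0.033 -0.0952 0.006 0.005 -0.033
```

View pics/s9.png

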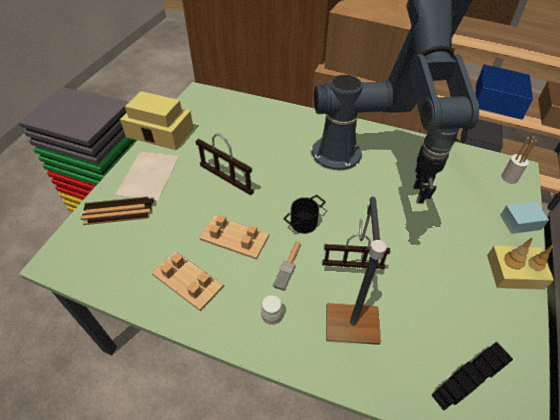

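View pics/t9.png

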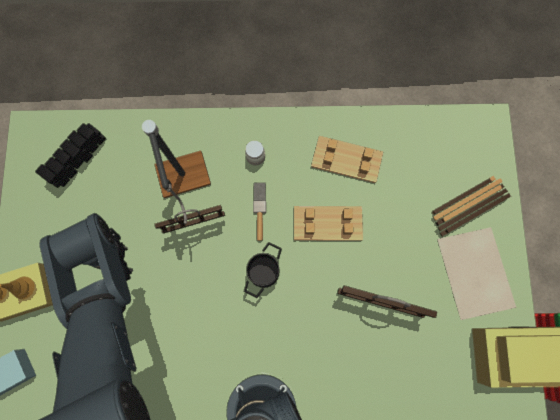

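The frame hangs on the hook at (355,255) in the scene picture and (190,218) in the top one. The gripper is clear, and the pot, brush and jar are where they were. One last check of level, then I hand in.

Run:
```python
from h import *
for n in("top","scene"):
    s=snapshot(n); L=local(cloud(s)); z=L[...,2]
    hsv=cv2.cvtColor(s["image"],cv2.COLOR_BGR2HSV)
    for lo,hi in((-.235,-.205),(-.33,-.295)):
        m=(abs(L[...,0]+.03)<.03)&(abs(L[...,1])<.13)&(z>lo)&(z<hi); Q=L[m]
        print(n,len(Q),"y",Q[:,1].min().round(4),Q[:,1].max().round(4),"tilt",np.polyfit(Q[:,1],Q[:,2],1)[0].round(4),"x",Q[:,0].mean().round(4))
print(manip.sense()["t"],manip.sense()["force"])
manip.sign_off()
```

```text
top 364 y -0.0983 0.1016 tilt 0.0077 x -0.0324
top 285 y -0.0973 0.1028 tilt 0.0094 x -0.0325
scene 325 y -0.0975 0.0994 tilt 0.0159 x -0.025
scene 297 y -0.0961 0.1012 tilt 0.012 x -0.0238
36.45 [-0.2381712  -0.8462819  -0.37835411]
the job is handed in; nothing more can be done
```

The roof frame is hanging by its wire loop on the hook, and I handed the job in at about 36.5 s of the 72 s allowed.

**Hook:** It was swinging about ±0.26 rad. I put the open jaws either side of its tip and narrowed them in small steps. It then hung on its own at about ±0.005 rad; the first try left about 0.008 rad, so I repeated it.

**Frame:** I lifted the 200 mm frame out of the leftmost rack by its +y end, passed the loop over the hook tip and lowered it onto the seat. While seating it I pressed about 6.5 N too far and backed off. The first release left it swinging ±2 mm, so I caught it again and let go nearer the middle of the swing.

**Last checks:**
- **Touching:** Nothing was touching the frame, and the gripper was well clear.
- **Level:** The frame was level to within about 0.01 rad. The two cameras disagree slightly, reading 0.008 to 0.016 rad.
- **Stillness:** A slow swing of about ±1 mm (about 0.004 rad) remained. It was barely above the measuring noise, but it was not exactly zero.
- **Bystanders:** The pot, brush and jar look unmoved in the pictures. I judged this by eye and did not measure it.
- **Camera agreement:** The two cameras disagreed by about 3–8 mm in horizontal position, so I used their averages.

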